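# Turn the model panels for their second coat

### The arm

A 6-joint arm with a two-finger parallel gripper is mounted at the origin on the work surface. World frame = base frame: x ahead of the robot, y to its left, z up, the work surface at z = 0. Lengths are in m, angles in rad, forces in N, time in s.
With the tool pointing down it reaches from about 0.275 to 0.725 m from the base axis. Payload 15.9 kg.
Tool frame: the origin (TCP) lies on the centre line of the jaws, within the pads' length; the fingertips stand 8 mm ahead of it and the grasp point (between the pads) lies 11 mm behind it; z points along the fingers, y is the line along which they close (so a half turn about z gives the same grasp; the last joint's range is limited). The gripper opens to 85 mm and grips with 20 to 120 N. Pads are 22 mm wide; open, the fingers measure 114 mm over their backs; the gripper's body (76 mm by 85 mm) begins 54 mm behind the grasp point. The pads swing forward as they close: fully open they stand 13 mm farther back than shut.
Start: joints at [-1.204, 0.213, -0.034, 1.323, 0, 1.571], TCP at [0.179, -0.467, 0.239] pointing down, gripper open.
Joint ranges: [-2.98, 2.98], [-0.74, 1.72], [-1.14, 1.35], [-2.1, 2.04], [-1.57, 1.44], [-3.14, 3.14]. Speed limits (rad/s): [1.89, 1.89, 2.39, 2.57, 3.14, 3.14].

### API

Orientations are given as a rotation vector (axis times angle).
In Python, from workcell import arm gives the robot as it stands.
- The arm moves only by the tool carry_out, never from a script. Its argument "targets" is a list of rows, each an object with "gripper": the closure, from 0 (fully open) to 1 (shut); "slide": the shift along the tool's x, y, z in m, a list of three; "spin": the turn about the tool's z in degrees. A call has 1 to 5 rows; each row is the pose to reach, as a shift and turn from the pose commanded when the call began, along the tool's axes at that moment; what a row does not reach only later rows make up. A row lasts 1/12 s, in which the tool goes at most 41.7 mm and 7.16 degrees, less where a joint would pass 70% of its speed; a pose out of reach is approached as far as the arm can. A call with a gripper value outside its range is refused whole. The fingers move at their own pace and stop on an object; "grip_force" is the grip in N (left out, the last holds). Time passes only in rows, so rows that repeat a pose let the fingers close. It gives the time, the measured TCP pose, the force, the opening and the grip force at its end, in the units of the state.
- arm.sense(): the state, without advancing time (a new reading comes with each control period).
- arm.read_camera(name): name is "scene" or "top" or "wrist"; returns a dict with "color" (480x640x3 uint8, red, green, blue), "depth" (480x640 float32, m along the optical axis (not along the pixel's ray), 0 where there is no reading), "fx", "fy", "cx", "cy" (pixels), "R" (3x3) and "t" (3): a world point X has camera coordinates R X + t. Camera axes: x right, y down, z forward; pixel columns grow to the right and rows downward; lengths in m; the calibration is good to about 2 mm. A picture is of the moment at which its call begins.
- arm.close_job(): hands the job in; it is judged then, once.
Trained networks look in a picture, given as the dict that the camera call returned (one of the last four; its "shot" number tells which), for a name from the list of things; names that differ only in an ending like _2 or _b are one class to them, and where a whole thing is asked for, a point or a joint stands for the part that bears it (a point fixed in the world has none). Each returns a list of dicts, best first, with "conf" (0 to 1); they miss things now and then, are a little off and sometimes report something else, mostly with a low value. They report only what shows in the picture. A call takes as long as a camera call. They do not tell look-alikes from the thing itself.
- arm.trace(picture, name): "region" (480x640 bool, what is visible of it) and "pixel" ([row, column] in pixels, amid what is visible of it).
The state is a dict: "clock": time; "joint_pos": joint angles; "qvel": joint speeds; "effort": joint torques, N m; "eef_pos": TCP position; "ee_rot": TCP orientation; "contact_force": force on the tool from outside, world axes, zero at the start; "moment": the same for the moment, N m; "finger_gap": opening from 0.0 (shut) to 1.0 (fully open); "grip_force": force on a finger pad.
Only numpy, scipy, OpenCV 4.12 (cv2) and the standard library are available. Lean on these libraries where they do the work, as an engineer would, in place of code of your own. Each camera call takes 0.05 s, during which the arm holds its last target. There are 200 camera calls.

### The job

Get the bench ready for the second coat: turn every wall panel over onto the other slope of the A-frame easel, the one on the dish-board side, so that it leans there upright on the ledge with its framed face outward. Also set one clean dish from the nested pile on the flat dish board squarely in front of each turned panel, about midway across the board, and leave the spare dishes nested in their pile where it stands. Do not disturb the water glass or the paint pot.

Things in the scene. Friction and masses are not known exactly. Their poses are not given: they have to be found in the camera images.
- easel: Fixed A-frame easel, bare metal on a grey board. Origin at table height under the ridge's middle; x along the ridge, y across (panels start on the +y slope, 72 mm apart; dish board on the -y side), z up. Two slopes 55 deg from horizontal, 310 mm long, 62 mm from ridge down to a ledge that is square to the slope and sticks out 14 mm. Base board 12 mm thick, x +-155 mm, y -180 to +80 mm.
- ridge (a point): Middle of the easel's ridge, where the two slopes meet, 74 mm above the table; axes as the easel.
- dish_board (a point): Point about midway across the flat dish board, on its top face (12 mm above the table), 125 mm from the ridge on the -y side; the clear flat runs from 50 to 180 mm from the ridge. Axes as the easel.
- panel_a: Loose wooden model wall panel 95 x 46 x 9 mm, 40 g. Origin: its middle; x = long side, y = 46 mm width, z = out of its framed face (frame, window bars); other face plain. Starts on the easel's +y slope, x up the slope, framed face to the easel, lower end on the ledge, top 33 mm past the ridge and free to pinch across the 9 mm. May be absent.
- panel_b: Loose wooden model wall panel 95 x 46 x 9 mm, 40 g. Origin: its middle; x = long side, y = 46 mm width, z = out of its framed face (frame, window bars); other face plain. Starts on the easel's +y slope, x up the slope, framed face to the easel, lower end on the ledge, top 33 mm past the ridge and free to pinch across the 9 mm. May be absent.
- panel_c: Loose wooden model wall panel 95 x 46 x 9 mm, 40 g. Origin: its middle; x = long side, y = 46 mm width, z = out of its framed face (frame, window bars); other face plain. Starts on the easel's +y slope, x up the slope, framed face to the easel, lower end on the ledge, top 33 mm past the ridge and free to pinch across the 9 mm. May be absent.
- panel_d: Loose wooden model wall panel 95 x 46 x 9 mm, 40 g. Origin: its middle; x = long side, y = 46 mm width, z = out of its framed face (frame, window bars); other face plain. Starts on the easel's +y slope, x up the slope, framed face to the easel, lower end on the ledge, top 33 mm past the ridge and free to pinch across the 9 mm. May be absent.
- dish_a: Round white stacking dish, 60 g: foot 38 mm across, above it a straight rim band 52 mm across from z = 14 to 26 mm (wall 4 mm, 10 mm deep inside). Origin: centre of the underside, z up. Nested, each sits 16 mm above the one below, 3 mm play around, 4 mm air between bands. Bottom dish of the pile, standing on the table; it stays there.
- dish_b: Round white stacking dish, 60 g: foot 38 mm across, above it a straight rim band 52 mm across from z = 14 to 26 mm (wall 4 mm, 10 mm deep inside). Origin: centre of the underside, z up. Nested, each sits 16 mm above the one below, 3 mm play around, 4 mm air between bands. Starts second from the bottom.
- dish_c: Round white stacking dish, 60 g: foot 38 mm across, above it a straight rim band 52 mm across from z = 14 to 26 mm (wall 4 mm, 10 mm deep inside). Origin: centre of the underside, z up. Nested, each sits 16 mm above the one below, 3 mm play around, 4 mm air between bands. Starts third from the bottom.
- dish_d: Round white stacking dish, 60 g: foot 38 mm across, above it a straight rim band 52 mm across from z = 14 to 26 mm (wall 4 mm, 10 mm deep inside). Origin: centre of the underside, z up. Nested, each sits 16 mm above the one below, 3 mm play around, 4 mm air between bands. Starts fourth from the bottom.
- dish_e: Round white stacking dish, 60 g: foot 38 mm across, above it a straight rim band 52 mm across from z = 14 to 26 mm (wall 4 mm, 10 mm deep inside). Origin: centre of the underside, z up. Nested, each sits 16 mm above the one below, 3 mm play around, 4 mm air between bands. Starts on top of the pile.
- water_glass: Clear water glass, 68 mm across, 95 mm tall, loose bystander. Origin: centre of the underside.
- paint_pot: White lidded paint pot, 56 mm across, 50 mm tall, loose bystander. Origin: centre of the underside.
Mind the look-alikes: they are no part of the job. What is shaped like the panel_d but red is not meant.

How it is judged:
At the end, for the whole second after the job is handed in: Panels on the -y slope, seated on the ledge (8 mm), long side up, framed face out, within 135 mm of the middle; before each one upright dish on the board, within 20 mm of its middle line, 95-155 mm from the ridge; spare dishes nested upright within 12 mm of the bottom one, moved under 80 mm (angle between panel_a's own z axis and vertical between 0.81 and 1.11 rad and y of panel_a in the frame of easel between -0.022 and -0.004 m and z of panel_a in the frame of easel between 0.056 and 0.073 m and x of panel_a in the frame of easel between -0.135 and 0.135 m and (angle between panel_a's own x axis and vertical below 0.75 rad or angle between panel_a's own x axis and vertical above 2.39 rad) and linear speed of each of panel_a, panel_b, panel_c, panel_d, dish_b, dish_c, dish_d, dish_e below 0.02 m/s and ((y of dish_b in the frame of panel_a between -0.02 and 0.02 m and y of dish_b in the frame of easel between -0.155 and -0.095 m and z of dish_b in the frame of easel between 0.009 and 0.016 m and angle between dish_b's own z axis and vertical below 0.1 rad) or (y of dish_c in the frame of panel_a between -0.02 and 0.02 m and y of dish_c in the frame of easel between -0.155 and -0.095 m and z of dish_c in the frame of easel between 0.009 and 0.016 m and angle between dish_c's own z axis and vertical below 0.1 rad) or (y of dish_d in the frame of panel_a between -0.02 and 0.02 m and y of dish_d in the frame of easel between -0.155 and -0.095 m and z of dish_d in the frame of easel between 0.009 and 0.016 m and angle between dish_d's own z axis and vertical below 0.1 rad) or (y of dish_e in the frame of panel_a between -0.02 and 0.02 m and y of dish_e in the frame of easel between -0.155 and -0.095 m and z of dish_e in the frame of easel between 0.009 and 0.016 m and angle between dish_e's own z axis and vertical below 0.1 rad)) and angle between panel_b's own z axis and vertical between 0.81 and 1.11 rad and y of panel_b in the frame of easel between -0.022 and -0.004 m and z of panel_b in the frame of easel between 0.056 and 0.073 m and x of panel_b in the frame of easel between -0.135 and 0.135 m and (angle between panel_b's own x axis and vertical below 0.75 rad or angle between panel_b's own x axis and vertical above 2.39 rad) and ((y of dish_b in the frame of panel_b between -0.02 and 0.02 m and y of dish_b in the frame of easel between -0.155 and -0.095 m and z of dish_b in the frame of easel between 0.009 and 0.016 m and angle between dish_b's own z axis and vertical below 0.1 rad) or (y of dish_c in the frame of panel_b between -0.02 and 0.02 m and y of dish_c in the frame of easel between -0.155 and -0.095 m and z of dish_c in the frame of easel between 0.009 and 0.016 m and angle between dish_c's own z axis and vertical below 0.1 rad) or (y of dish_d in the frame of panel_b between -0.02 and 0.02 m and y of dish_d in the frame of easel between -0.155 and -0.095 m and z of dish_d in the frame of easel between 0.009 and 0.016 m and angle between dish_d's own z axis and vertical below 0.1 rad) or (y of dish_e in the frame of panel_b between -0.02 and 0.02 m and y of dish_e in the frame of easel between -0.155 and -0.095 m and z of dish_e in the frame of easel between 0.009 and 0.016 m and angle between dish_e's own z axis and vertical below 0.1 rad)) and angle between panel_c's own z axis and vertical between 0.81 and 1.11 rad and y of panel_c in the frame of easel between -0.022 and -0.004 m and z of panel_c in the frame of easel between 0.056 and 0.073 m and x of panel_c in the frame of easel between -0.135 and 0.135 m and (angle between panel_c's own x axis and vertical below 0.75 rad or angle between panel_c's own x axis and vertical above 2.39 rad) and ((y of dish_b in the frame of panel_c between -0.02 and 0.02 m and y of dish_b in the frame of easel between -0.155 and -0.095 m and z of dish_b in the frame of easel between 0.009 and 0.016 m and angle between dish_b's own z axis and vertical below 0.1 rad) or (y of dish_c in the frame of panel_c between -0.02 and 0.02 m and y of dish_c in the frame of easel between -0.155 and -0.095 m and z of dish_c in the frame of easel between 0.009 and 0.016 m and angle between dish_c's own z axis and vertical below 0.1 rad) or (y of dish_d in the frame of panel_c between -0.02 and 0.02 m and y of dish_d in the frame of easel between -0.155 and -0.095 m and z of dish_d in the frame of easel between 0.009 and 0.016 m and angle between dish_d's own z axis and vertical below 0.1 rad) or (y of dish_e in the frame of panel_c between -0.02 and 0.02 m and y of dish_e in the frame of easel between -0.155 and -0.095 m and z of dish_e in the frame of easel between 0.009 and 0.016 m and angle between dish_e's own z axis and vertical below 0.1 rad)) and angle between panel_d's own z axis and vertical between 0.81 and 1.11 rad and y of panel_d in the frame of easel between -0.022 and -0.004 m and z of panel_d in the frame of easel between 0.056 and 0.073 m and x of panel_d in the frame of easel between -0.135 and 0.135 m and (angle between panel_d's own x axis and vertical below 0.75 rad or angle between panel_d's own x axis and vertical above 2.39 rad) and ((y of dish_b in the frame of panel_d between -0.02 and 0.02 m and y of dish_b in the frame of easel between -0.155 and -0.095 m and z of dish_b in the frame of easel between 0.009 and 0.016 m and angle between dish_b's own z axis and vertical below 0.1 rad) or (y of dish_c in the frame of panel_d between -0.02 and 0.02 m and y of dish_c in the frame of easel between -0.155 and -0.095 m and z of dish_c in the frame of easel between 0.009 and 0.016 m and angle between dish_c's own z axis and vertical below 0.1 rad) or (y of dish_d in the frame of panel_d between -0.02 and 0.02 m and y of dish_d in the frame of easel between -0.155 and -0.095 m and z of dish_d in the frame of easel between 0.009 and 0.016 m and angle between dish_d's own z axis and vertical below 0.1 rad) or (y of dish_e in the frame of panel_d between -0.02 and 0.02 m and y of dish_e in the frame of easel between -0.155 and -0.095 m and z of dish_e in the frame of easel between 0.009 and 0.016 m and angle between dish_e's own z axis and vertical below 0.1 rad)) and angle between dish_a's own z axis and vertical below 0.1 rad and distance of dish_a from where it was at the start of the episode below 0.08 m and ((horizontal distance between dish_b and dish_a below 0.012 m and angle between dish_b's own z axis and vertical below 0.1 rad) or (y of dish_b in the frame of panel_a between -0.02 and 0.02 m and y of dish_b in the frame of easel between -0.155 and -0.095 m and z of dish_b in the frame of easel between 0.009 and 0.016 m and angle between dish_b's own z axis and vertical below 0.1 rad) or (y of dish_b in the frame of panel_b between -0.02 and 0.02 m and y of dish_b in the frame of easel between -0.155 and -0.095 m and z of dish_b in the frame of easel between 0.009 and 0.016 m and angle between dish_b's own z axis and vertical below 0.1 rad) or (y of dish_b in the frame of panel_c between -0.02 and 0.02 m and y of dish_b in the frame of easel between -0.155 and -0.095 m and z of dish_b in the frame of easel between 0.009 and 0.016 m and angle between dish_b's own z axis and vertical below 0.1 rad) or (y of dish_b in the frame of panel_d between -0.02 and 0.02 m and y of dish_b in the frame of easel between -0.155 and -0.095 m and z of dish_b in the frame of easel between 0.009 and 0.016 m and angle between dish_b's own z axis and vertical below 0.1 rad)) and ((horizontal distance between dish_c and dish_a below 0.012 m and angle between dish_c's own z axis and vertical below 0.1 rad) or (y of dish_c in the frame of panel_a between -0.02 and 0.02 m and y of dish_c in the frame of easel between -0.155 and -0.095 m and z of dish_c in the frame of easel between 0.009 and 0.016 m and angle between dish_c's own z axis and vertical below 0.1 rad) or (y of dish_c in the frame of panel_b between -0.02 and 0.02 m and y of dish_c in the frame of easel between -0.155 and -0.095 m and z of dish_c in the frame of easel between 0.009 and 0.016 m and angle between dish_c's own z axis and vertical below 0.1 rad) or (y of dish_c in the frame of panel_c between -0.02 and 0.02 m and y of dish_c in the frame of easel between -0.155 and -0.095 m and z of dish_c in the frame of easel between 0.009 and 0.016 m and angle between dish_c's own z axis and vertical below 0.1 rad) or (y of dish_c in the frame of panel_d between -0.02 and 0.02 m and y of dish_c in the frame of easel between -0.155 and -0.095 m and z of dish_c in the frame of easel between 0.009 and 0.016 m and angle between dish_c's own z axis and vertical below 0.1 rad)) and ((horizontal distance between dish_d and dish_a below 0.012 m and angle between dish_d's own z axis and vertical below 0.1 rad) or (y of dish_d in the frame of panel_a between -0.02 and 0.02 m and y of dish_d in the frame of easel between -0.155 and -0.095 m and z of dish_d in the frame of easel between 0.009 and 0.016 m and angle between dish_d's own z axis and vertical below 0.1 rad) or (y of dish_d in the frame of panel_b between -0.02 and 0.02 m and y of dish_d in the frame of easel between -0.155 and -0.095 m and z of dish_d in the frame of easel between 0.009 and 0.016 m and angle between dish_d's own z axis and vertical below 0.1 rad) or (y of dish_d in the frame of panel_c between -0.02 and 0.02 m and y of dish_d in the frame of easel between -0.155 and -0.095 m and z of dish_d in the frame of easel between 0.009 and 0.016 m and angle between dish_d's own z axis and vertical below 0.1 rad) or (y of dish_d in the frame of panel_d between -0.02 and 0.02 m and y of dish_d in the frame of easel between -0.155 and -0.095 m and z of dish_d in the frame of easel between 0.009 and 0.016 m and angle between dish_d's own z axis and vertical below 0.1 rad)) and ((horizontal distance between dish_e and dish_a below 0.012 m and angle between dish_e's own z axis and vertical below 0.1 rad) or (y of dish_e in the frame of panel_a between -0.02 and 0.02 m and y of dish_e in the frame of easel between -0.155 and -0.095 m and z of dish_e in the frame of easel between 0.009 and 0.016 m and angle between dish_e's own z axis and vertical below 0.1 rad) or (y of dish_e in the frame of panel_b between -0.02 and 0.02 m and y of dish_e in the frame of easel between -0.155 and -0.095 m and z of dish_e in the frame of easel between 0.009 and 0.016 m and angle between dish_e's own z axis and vertical below 0.1 rad) or (y of dish_e in the frame of panel_c between -0.02 and 0.02 m and y of dish_e in the frame of easel between -0.155 and -0.095 m and z of dish_e in the frame of easel between 0.009 and 0.016 m and angle between dish_e's own z axis and vertical below 0.1 rad) or (y of dish_e in the frame of panel_d between -0.02 and 0.02 m and y of dish_e in the frame of easel between -0.155 and -0.095 m and z of dish_e in the frame of easel between 0.009 and 0.016 m and angle between dish_e's own z axis and vertical below 0.1 rad))); the robot touches nothing.
It fails at once if the water glass or the paint pot is disturbed (moved more than 20 mm or tipped) (distance of any of water_glass, paint_pot from where it was at the start of the episode above 0.02 m or angle between any of water_glass, paint_pot's own z axis and vertical above 0.3 rad).
Of panel_a, panel_b, panel_c, panel_d only 3 to 4 are there at a start; the rules pass over those that are not, and their reading is None.
At some moment in a run one of dish_b, dish_c, dish_d, dish_e may be knocked a few centimetres aside while the robot is not near it.
It also fails if it takes over 210 s, if anything falls off the work surface, if the arm or the gripper's body presses on something with over 40 N, if the wrist force passes 120 N, or if a joint passes its speed limit or range.

## Working session

There is one attempt and no reset: what is moved stays moved. The work goes in short steps, Python scripts to look and compute and a tool call to move; the robot and the scene stay as the last step left them, time stands still between calls to the robot, and variables do not carry over. Pictures are saved under pics/ and viewed, at most 14 in all, crops included, and the job is handed in when it is done.

Besides the shell and the picture viewer there is one more tool, called after ">>>" by a JSON object that holds its "method" and its "body", one argument or row to a line. carry_out: Moves the arm, as the interface text tells. Its arguments: {"type":"object","properties":{"targets":{"type":"array","items":{"type":"object","properties":{"gripper":{"type":"number"},"slide":{"type":"array","items":{"type":"number"}},"spin":{"type":"number"}}}},"grip_force":{"type":"number"}},"required":["targets"]}

```bash
mkdir -p pics; cat > h.py <<'E'
import numpy as np, cv2
from workcell import arm
from scipy.spatial.transform import Rotation as Ro
def save(p,n,crop=None,k=1):
    im=p["color"][:,:,::-1]
    if crop: r0,r1,c0,c1=crop; im=im[r0:r1,c0:c1]
    cv2.imwrite(f"pics/{n}.png",cv2.resize(im,None,fx=k,fy=k))
def cloud(p):
    d=p["depth"]; v,u=np.mgrid[:480,:640]
    C=np.stack([(u-p["cx"])/p["fx"]*d,(v-p["cy"])/p["fy"]*d,d],-1)
    W=(C-p["t"])@p["R"]; W[d==0]=np.nan
    return W
E
python3 - <<'E'
from h import *
s=arm.sense(); print(s)
print(Ro.from_rotvec(s["ee_rot"]).as_matrix().round(3))
for n in ("top","scene"):
    p=arm.read_camera(n); save(p,n+"0"); W=cloud(p)
    print(n,(-p["R"].T@p["t"]).round(3))
    for o in ("easel","panel_a","dish_a","water_glass","paint_pot"):
        for r in arm.trace(p,o):
            q=W[r["region"]]; q=q[~np.isnan(q[:,0])]
            print(o,round(r["conf"],2),np.round(r["pixel"]),r["region"].sum(),np.nanmedian(q,0).round(3),np.percentile(q,[2,98],axis=0).round(3).tolist(), p["color"][r["region"]].mean(0).round())
E
```

```text
{'clock': 0.0, 'joint_pos': array([-1.20401621e+00,  2.13380963e-01, -3.50893480e-02,  1.32351849e+00,
       -7.47916874e-06,  1.57080782e+00]), 'qvel': array([-0.0018217 ,  0.00015768,  0.00131789,  0.00098768, -0.00097652,
       -0.00073283]), 'effort': array([-1.05902585e-03, -6.86165357e+01,  4.87116659e+01,  1.75652333e-02,
        5.03189767e-06, -5.01423330e-06]), 'eef_pos': array([ 0.17917616, -0.46641243,  0.23879177]), 'ee_rot': array([-3.08776346e+00, -5.72681538e-01,  3.53021313e-04]), 'contact_force': array([0.01143925, 0.17291049, 0.37347248]), 'moment': array([-0.01013436,  0.00306619, -0.0212037 ]), 'grip_force': 0.0, 'finger_gap': 1.0029909851340284}
[[ 0.933  0.359 -0.   ]
 [ 0.359 -0.933  0.001]
 [-0.    -0.001 -1.   ]]
top [ 0.372 -0.008  1.455]
easel 0.59 [253. 294.] 10505 [0.523 0.018 0.013] [[0.377, -0.088, 0.005], [0.675, 0.163, 0.065]] [129. 134. 131.]
panel_a 0.97 [266. 261.] 459 [0.489 0.096 0.074] [[0.467, 0.067, 0.028], [0.512, 0.128, 0.107]] [159. 134. 100.]
panel_a 0.79 [294. 263.] 484 [0.415 0.093 0.072] [[0.392, 0.065, 0.028], [0.437, 0.126, 0.107]]
[... 2009 characters left out ...]
sh_a 0.6 [291. 147.] 151 [ 0.469 -0.31   0.056] [[0.454, -0.336, 0.035], [0.474, -0.291, 0.065]] [199. 192. 191.]
dish_a 0.57 [296. 148.] 127 [ 0.471 -0.312  0.04 ] [[0.461, -0.334, 0.032], [0.475, -0.292, 0.044]] [200. 192. 191.]
dish_a 0.57 [285. 138.] 132 [ 0.47  -0.318  0.071] [[0.458, -0.339, 0.065], [0.475, -0.294, 0.076]] [192. 184. 182.]
dish_a 0.47 [300. 145.] 107 [ 0.471 -0.319  0.023] [[0.46, -0.337, 0.004], [0.475, -0.299, 0.029]] [177. 170. 168.]
water_glass 0.69 [347. 181.] 2154 [ 0.595 -0.304  0.061] [[0.579, -0.334, 0.005], [0.642, -0.275, 0.097]] [112. 163. 161.]
paint_pot 0.82 [144. 409.] 622 [0.43  0.327 0.041] [[0.401, 0.31, 0.007], [0.447, 0.358, 0.053]] [189. 189. 194.]
```

```bash
python3 - <<'E'
from h import *
from scipy.optimize import least_squares
for n in ("top","scene"):
    p=arm.read_camera(n); W=cloud(p)
    q=W[(W[...,2]>0.02)&(W[...,2]<0.068)&(abs(W[...,0]-.525)<.14)&(abs(W[...,1]-.06)<.05)]
    # -y slope: fit plane among pts rising with y
    f=lambda a:(q[:,2]-(a[0]+a[1]*(q[:,0]-.52)+a[2]*(q[:,1]-.05)))
    best=least_squares(f,[0.04,0,1.43],loss="cauchy",f_scale=.001).x
    print(n,"slope",best.round(4),"yaw deg",np.degrees(np.arctan2(-best[1],best[2])),"in",(abs(f(best))<.003).sum(), "slope deg",np.degrees(np.arctan(np.hypot(*best[1:]))))
    for r in arm.trace(p,"panel_a")[:5]:
        if p["color"][r["region"]].mean(0)[1]<80: continue
        g=W[r["region"]]; 
        t=g[(g[:,2]>.098)&(g[:,2]<.12)]
        print(r["pixel"],"top pts",len(t),np.median(t,0).round(4),t.min(0).round(3),t.max(0).round(3))
    b=W[(abs(W[...,2]-.012)<.004)&(W[...,0]>.3)&(W[...,0]<.72)&(W[...,1]>-.13)&(W[...,1]<.03)]
    print("board",np.percentile(b,[1,99],axis=0).round(3).tolist(), np.median(b[:,2]))
    rect=cv2.minAreaRect((b[:,:2]*1000).astype(np.float32)); print(rect)
    for r in arm.trace(p,"dish_a")[:1]:
        g=W[r["region"]]; g=g[(g[:,2]>.086)]
        c,rad=cv2.minEnclosingCircle((g[:,:2]*1000).astype(np.float32)); print("dish",c,rad,np.percentile(g[:,2],[50,95]))
E
python3 - <<'E'
import cv2,numpy as np
a=cv2.imread("pics/top0.png")[120:360,140:460];b=cv2.imread("pics/scene0.png")[100:420,80:480]
a=cv2.resize(a,(400,300));b=cv2.resize(b,(400,320))
cv2.imwrite("pics/both.png",np.hstack([np.vstack([a,a[:20]*0]),b]))
E
```

```text
top slope [ 0.0312 -0.0133  0.5629] yaw deg 1.3535504843924067 in 697 slope deg 29.380489200258502
[296.9, 262.9] top pts 98 [0.4176 0.0701 0.1031] [0.397 0.064 0.098] [0.439 0.08  0.112]
[207.4, 261.7] top pts 87 [0.6279 0.0782 0.1022] [0.606 0.073 0.098] [0.65  0.086 0.112]
[267.2, 259.0] top pts 101 [0.4907 0.0732 0.1019] [0.469 0.067 0.098] [0.512 0.084 0.112]
[239.1, 261.9] top pts 89 [0.558  0.0759 0.1027] [0.536 0.071 0.098] [0.58  0.084 0.108]
board [[0.375, -0.094, 0.008], [0.679, 0.029, 0.016]] 0.01145485130350641
((509.7891845703125, -48.358055114746094), (419.4037780761719, 158.2689666748047), 0.5276540517807007)
dish (523.1826171875, 71.65364837646484) 128.99281311035156 [0.10122439 0.10484325]
scene slope [ 0.0227 -0.0475  1.3461] yaw deg 2.0222048987481034 in 2544 slope deg 53.40794197919831
[192.0, 342.7] top pts 110 [0.4943 0.0722 0.1043] [0.469 0.067 0.098] [0.535 0.081 0.109]
[170.9, 317.5] top pts 111 [0.4214 0.0697 0.1045] [0.393 0.064 0.098] [0.472 0.078 0.11 ]
[239.7, 388.9] top pts 141 [0.632  0.0771 0.104 ] [0.607 0.072 0.098] [0.654 0.086 0.108]
board [[0.37
[... 151 characters left out ...]
62120437622)Traceback (most recent call last):
  File "<stdin>", line 20, in <module>
    return _quantile_unchecked(
        a, q, axis, out, overwrite_input, method, keepdims, weights)
    return _ureduce(a,
                    func=_quantile_ureduce_func,
    ...<5 lines>...
                    overwrite_input=overwrite_input,
                    method=method)
    r = func(a, **kwargs)
    result = _quantile(arr,
                       quantiles=q,
    ...<2 lines>...
                       out=out,
                       weights=wgt)
    slices_having_nans = np.isnan(arr[-1, ...])
                                  ~~~^^^^^^^^^
IndexError: index -1 is out of bounds for axis 0 with size 0
```

View pics/both.png

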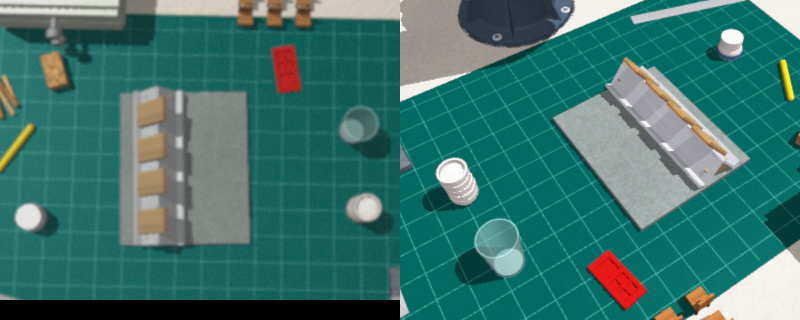

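>>> {"method": "carry_out", "body": {
  "targets": [
    {"slide":[0.028,-0.028,0],"spin":6.3,"gripper":0.25},
    {"slide":[0.056,-0.056,0],"spin":12.6,"gripper":0.5},
    {"slide":[0.084,-0.085,0],"spin":18.9,"gripper":0.5},
    {"slide":[0.112,-0.113,0],"spin":18.9,"gripper":0.5},
    {"slide":[0.141,-0.142,0],"spin":18.9,"gripper":0.5}
  ],
  "grip_force": 30
}}

```text
clock: 1.32
eef_pos: [0.2601, -0.282, 0.2393]
ee_rot: [3.141, 0.055, 0.0]
contact_force: [1.3, -0.4, -0.3]
finger_gap: 0.507
grip_force: 0.0
```

>>> {"method": "carry_out", "body": {
  "targets": [
    {"slide":[0.017,-0.035,0],"spin":0,"gripper":0.5},
    {"slide":[0.034,-0.07,0],"spin":0,"gripper":0.5},
    {"slide":[0.051,-0.105,0],"spin":0,"gripper":0.5},
    {"slide":[0.068,-0.14,0],"spin":0,"gripper":0.5},
    {"slide":[0.085,-0.175,0],"spin":0,"gripper":0.5}
  ]
}}

```text
clock: 1.73
eef_pos: [0.3387, -0.1038, 0.2396]
ee_rot: [3.141, 0.058, 0.001]
contact_force: [1.2, -0.4, 0.9]
finger_gap: 0.499
grip_force: 0.0
```

>>> {"method": "carry_out", "body": {
  "targets": [
    {"slide":[0.017,-0.035,0],"spin":0,"gripper":0.5},
    {"slide":[0.034,-0.07,0],"spin":0,"gripper":0.5},
    {"slide":[0.051,-0.105,0],"spin":0,"gripper":0.5},
    {"slide":[0.068,-0.14,0],"spin":0,"gripper":0.5},
    {"slide":[0.085,-0.175,0],"spin":0,"gripper":0.5}
  ]
}}

```text
clock: 2.15
eef_pos: [0.4168, 0.0387, 0.2394]
ee_rot: [-3.115, -0.12, 0.001]
contact_force: [0.8, -1.2, 0.2]
finger_gap: 0.502
grip_force: 0.0
```

>>> {"method": "carry_out", "body": {
  "targets": [
    {"slide":[0,0,0],"spin":0,"gripper":0.5},
    {"slide":[0,0,0],"spin":0,"gripper":0.5}
  ]
}}

```text
clock: 2.32
eef_pos: [0.4162, 0.0361, 0.2391]
ee_rot: [-3.117, -0.11, 0.003]
contact_force: [0.2, -0.0, -0.2]
finger_gap: 0.5
grip_force: 0.0
```

```bash
cat >> h.py <<'E'
O=np.array([.525,.086]); YAW=np.radians(2.1)
Re=np.array([[np.cos(YAW),-np.sin(YAW)],[np.sin(YAW),np.cos(YAW)]])
def easel(P): # world xyz -> easel mm
    P=np.atleast_2d(P); return np.c_[(P[:,:2]-O)@Re,P[:,2]]*1000
def st():
    s=arm.sense(); m=Ro.from_rotvec(s["ee_rot"]).as_matrix()
    print("t",round(s["clock"],2),"easel mm",easel(s["eef_pos"])[0].round(1),"ang",np.degrees(np.arctan2(m[1,0],m[0,0])).round(2),"gap",round(s["finger_gap"]*85,1),"F",s["contact_force"].round(1),"g",round(s["grip_force"],1),"j",s["joint_pos"].round(2))
E
python3 - <<'E'
from h import *
st()
p=arm.read_camera("wrist"); print((-p["R"].T@p["t"]).round(3),p["R"].round(2)); save(p,"w1")
W=cloud(p)
for r in arm.trace(p,"panel_a"):
    g=easel(W[r["region"]]); g=g[~np.isnan(g[:,0])]; t=g[(g[:,2]>96)&(g[:,2]<125)]
    print(round(r["conf"],2),p["color"][r["region"]].mean(0).round(),np.median(g,0).round(1),len(t),np.percentile(t,[3,97],axis=0).round(1).tolist() if len(t) else "")
E
```

```text
t 2.32 easel mm [-110.5  -45.8  239.1] ang 4.05 gap 42.5 F [ 0.2 -0.  -0.2] g 0.0 j [ 0.07  0.05 -0.23  1.3   0.02  3.14]
[0.491 0.038 0.373] [[ 0.07 -1.   -0.02]
 [-0.95 -0.07  0.29]
 [-0.29  0.   -0.96]]
0.86 [183. 156. 125.] [20.5 12.2 75.5] 838 [[8.8, -15.3, 96.7], [28.2, -1.8, 106.2]]
0.81 [196. 164. 124.] [-107.5    7.8   82.1] 1254 [[-131.2, -15.4, 96.7], [-87.0, -2.0, 106.3]]
0.66 [196. 166. 131.] [-34.4   7.   84.1] 1546 [[-56.3, -15.6, 96.7], [-13.6, -2.0, 106.2]]
```

View pics/w1.png

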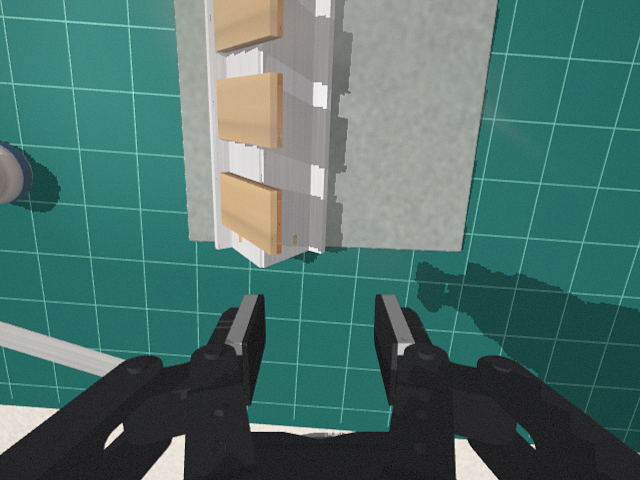

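>>> {"method": "carry_out", "body": {
  "targets": [
    {"slide":[0,0,0],"spin":-7,"gripper":0.5},
    {"slide":[0,0,0],"spin":-14,"gripper":0.5},
    {"slide":[0,0,0],"spin":-21,"gripper":0.5},
    {"slide":[0,0,0],"spin":-28,"gripper":0.5},
    {"slide":[0,0,0],"spin":-35,"gripper":0.5}
  ]
}}

```text
clock: 2.83
eef_pos: [0.4156, 0.0349, 0.2395]
ee_rot: [-2.938, -1.047, -0.01]
contact_force: [-0.5, -0.3, -0.6]
finger_gap: 0.503
grip_force: 0.0
```

>>> {"method": "carry_out", "body": {
  "targets": [
    {"slide":[0,0,0],"spin":-7,"gripper":0.5},
    {"slide":[0,0,0],"spin":-14,"gripper":0.5},
    {"slide":[0,0,0],"spin":-21,"gripper":0.5},
    {"slide":[0,0,0],"spin":-28,"gripper":0.5},
    {"slide":[0,0,0],"spin":-35,"gripper":0.5}
  ]
}}

```text
clock: 3.25
eef_pos: [0.4156, 0.0349, 0.2395]
ee_rot: [-2.49, -1.884, -0.02]
contact_force: [0.2, -0.2, 0.1]
finger_gap: 0.501
grip_force: 0.0
```

>>> {"method": "carry_out", "body": {
  "targets": [
    {"slide":[0,0,0],"spin":-7,"gripper":0.5},
    {"slide":[0,0,0],"spin":-14,"gripper":0.5},
    {"slide":[0,0,0],"spin":-21,"gripper":0.5},
    {"slide":[0,0,0],"spin":-28,"gripper":0.5},
    {"slide":[0,0,0],"spin":-35,"gripper":0.5}
  ]
}}

```text
clock: 3.67
eef_pos: [0.4156, 0.0348, 0.2396]
ee_rot: [-1.811, -2.549, -0.028]
contact_force: [-0.7, -0.9, 0.1]
finger_gap: 0.497
grip_force: 0.0
```

>>> {"method": "carry_out", "body": {
  "targets": [
    {"slide":[0,0,0],"spin":-7,"gripper":0.5},
    {"slide":[0,0,0],"spin":-14,"gripper":0.5},
    {"slide":[0,0,0],"spin":-21,"gripper":0.5},
    {"slide":[0,0,0],"spin":-28,"gripper":0.5},
    {"slide":[0,0,0],"spin":-35,"gripper":0.5}
  ]
}}

```text
clock: 4.08
eef_pos: [0.4156, 0.0348, 0.2395]
ee_rot: [-0.962, -2.981, -0.033]
contact_force: [0.2, -0.5, 1.0]
finger_gap: 0.497
grip_force: 0.0
```

>>> {"method": "carry_out", "body": {
  "targets": [
    {"slide":[0,0,0],"spin":-7,"gripper":0.5},
    {"slide":[0,0,0],"spin":-14,"gripper":0.5},
    {"slide":[0,0,0],"spin":-21,"gripper":0.5},
    {"slide":[0,0,0],"spin":-28,"gripper":0.5},
    {"slide":[0,0,0],"spin":-35,"gripper":0.5}
  ]
}}

```text
clock: 4.5
eef_pos: [0.4156, 0.0348, 0.2395]
ee_rot: [-0.021, -3.14, -0.036]
contact_force: [-0.1, 0.3, -0.3]
finger_gap: 0.5
grip_force: 0.0
```

```bash
python3 -c "
from h import *
st()"
```

```text
t 4.5 easel mm [-111.2  -47.1  239.5] ang 179.23 gap 42.5 F [-0.1  0.3 -0.3] g 0.0 j [ 0.07  0.04 -0.23  1.3   0.02  0.08]
```

```bash
cat >> h.py <<'E'
def to(*T,spin=0):
    """tool-axis deltas (mm) leg by leg through easel-frame waypoints, axes after a pending spin"""
    s=arm.sense(); m=(Ro.from_rotvec(s["ee_rot"])*Ro.from_euler("z",spin,degrees=True)).as_matrix()
    c=s["eef_pos"]*1000
    for t in T:
        w=np.r_[O*1000+Re@np.array(t[:2],float),t[2]]
        print(t,"d_tool",(m.T@(w-c)).round(1)); c=w
E
python3 -c "
from h import *
to((-109,-8,160),(-109,-8,95),(-109,37,109),(-109,37,179),(-109,-37,179),(-109,-37,112),(-109,8,97),(-109,8,160),(-36,-8,160),spin=-2.9)"
```

```text
(-109, -8, 160) d_tool [-2.3 37.3 80.4]
(-109, -8, 95) d_tool [-0.  -1.5 65. ]
(-109, 37, 109) d_tool [ -0.   45.3 -13. ]
(-109, 37, 179) d_tool [  0.1   1.6 -70. ]
(-109, -37, 179) d_tool [  0.  -74.   -1.7]
(-109, -37, 112) d_tool [-0.1 -1.5 67. ]
(-109, 8, 97) d_tool [-0.  44.6 16. ]
(-109, 8, 160) d_tool [  0.    1.4 -63. ]
(-36, -8, 160) d_tool [-73.  -16.   -0.4]
```

>>> {"method": "carry_out", "body": {
  "targets": [
    {"slide":[0,0.009,0.018],"spin":-2.9,"gripper":0.5},
    {"slide":[-0.001,0.018,0.036],"spin":-2.9,"gripper":0.5},
    {"slide":[-0.002,0.028,0.054],"spin":-2.9,"gripper":0.5},
    {"slide":[-0.002,0.037,0.072],"spin":-2.9,"gripper":0.5},
    {"slide":[-0.002,0.037,0.08],"spin":-2.9,"gripper":0.5}
  ]
}}

```text
clock: 4.92
eef_pos: [0.4174, 0.0746, 0.1586]
ee_rot: [0.05, -3.138, -0.036]
contact_force: [-0.1, -0.1, -0.0]
finger_gap: 0.501
grip_force: 0.0
```

>>> {"method": "carry_out", "body": {
  "targets": [
    {"slide":[0,0,0.02],"spin":0,"gripper":0.5},
    {"slide":[0,-0.001,0.04],"spin":0,"gripper":0.5},
    {"slide":[0,-0.001,0.055],"spin":0,"gripper":0.5},
    {"slide":[0,-0.001,0.065],"spin":0,"gripper":0.5},
    {"slide":[0,-0.001,0.065],"spin":0,"gripper":0.5}
  ]
}}

```text
clock: 5.33
eef_pos: [0.4173, 0.0739, 0.094]
ee_rot: [0.05, -3.137, -0.035]
contact_force: [-1.3, 0.5, 0.4]
finger_gap: 0.499
grip_force: 0.0
```

```bash
python3 -c "
from h import *
st(); p=arm.read_camera('scene'); save(p,'s2',(110,310,230,470),2.5)"
```

```text
t 5.33 easel mm [-108.1   -8.1   94. ] ang -178.19 gap 42.4 F [-1.3  0.5  0.4] g 0.0 j [ 0.16  0.14 -0.5   0.93  0.02  0.13]
```

View pics/s2.png

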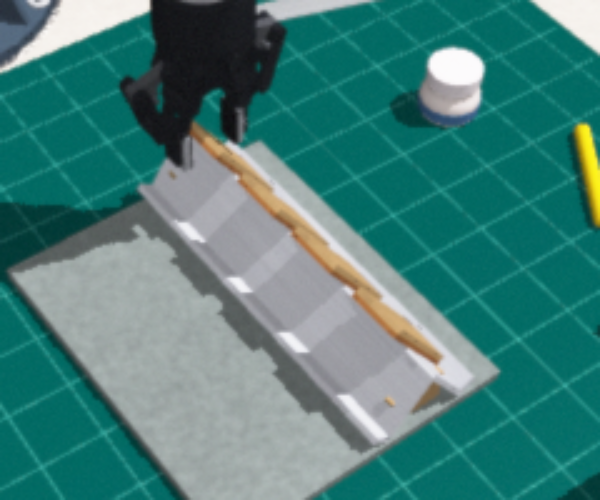

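>>> {"method": "carry_out", "body": {
  "targets": [
    {"slide":[0,0.009,-0.005],"spin":0,"gripper":0.55},
    {"slide":[0,0.018,-0.009],"spin":0,"gripper":0.6},
    {"slide":[0,0.027,-0.011],"spin":0,"gripper":0.68},
    {"slide":[0,0.036,-0.0125],"spin":0,"gripper":0.75},
    {"slide":[0,0.045,-0.013],"spin":0,"gripper":0.78}
  ]
}}

```text
clock: 5.8
eef_pos: [0.4174, 0.121, 0.11]
ee_rot: [0.053, -3.141, -0.037]
contact_force: [0.0, 0.6, 0.1]
finger_gap: 0.223
grip_force: 0.0
```

>>> {"method": "carry_out", "body": {
  "targets": [
    {"slide":[0,0,0],"spin":0,"gripper":0.78},
    {"slide":[0,0,0],"spin":0,"gripper":0.85},
    {"slide":[0,0,0],"spin":0,"gripper":0.95},
    {"slide":[0,0,0],"spin":0,"gripper":0.95},
    {"slide":[0,0,0],"spin":0,"gripper":0.95}
  ]
}}

```text
clock: 6.22
eef_pos: [0.417, 0.1197, 0.1092]
ee_rot: [0.051, -3.139, -0.037]
contact_force: [-0.8, 3.2, 1.3]
finger_gap: 0.096
grip_force: 32.5
```

```bash
python3 -c "
from h import *
st(); p=arm.read_camera('scene'); save(p,'s3',(110,310,230,470),2.5)"
```

```text
t 6.22 easel mm [-106.7   37.6  109.2] ang -178.13 gap 8.1 F [-0.8  3.2  1.3] g 32.5 j [ 0.26  0.15 -0.46  0.96  0.02  0.23]
```

View pics/s3.png

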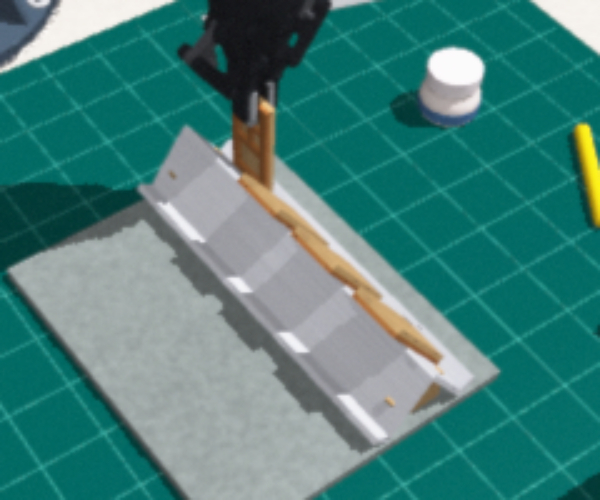

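>>> {"method": "carry_out", "body": {
  "targets": [
    {"slide":[0,0,-0.01],"spin":0,"gripper":0.95},
    {"slide":[0,0.001,-0.03],"spin":0,"gripper":0.95},
    {"slide":[0,0.001,-0.055],"spin":0,"gripper":0.95},
    {"slide":[0,0.001,-0.07],"spin":0,"gripper":0.95},
    {"slide":[0,-0.009,-0.071],"spin":0,"gripper":0.95}
  ]
}}

```text
clock: 6.68
eef_pos: [0.4189, 0.1096, 0.1826]
ee_rot: [-0.053, 3.139, 0.038]
contact_force: [0.5, 0.6, 0.2]
finger_gap: 0.098
grip_force: 32.2
```

>>> {"method": "carry_out", "body": {
  "targets": [
    {"slide":[0,-0.016,0],"spin":0,"gripper":0.95},
    {"slide":[0,-0.036,-0.001],"spin":0,"gripper":0.95},
    {"slide":[0,-0.056,-0.001],"spin":0,"gripper":0.95},
    {"slide":[0,-0.064,-0.001],"spin":0,"gripper":0.95},
    {"slide":[0,-0.064,-0.001],"spin":0,"gripper":0.95}
  ]
}}

```text
clock: 7.1
eef_pos: [0.4193, 0.0433, 0.1788]
ee_rot: [0.048, -3.138, -0.035]
contact_force: [0.2, 0.3, -0.9]
finger_gap: 0.094
grip_force: 32.2
```

>>> {"method": "carry_out", "body": {
  "targets": [
    {"slide":[0,0,0.02],"spin":0,"gripper":0.95},
    {"slide":[0,-0.001,0.04],"spin":0,"gripper":0.95},
    {"slide":[0,-0.001,0.055],"spin":0,"gripper":0.95},
    {"slide":[0,-0.001,0.063],"spin":0,"gripper":0.95},
    {"slide":[0,-0.001,0.067],"spin":0,"gripper":0.95}
  ]
}}

```text
clock: 7.52
eef_pos: [0.4187, 0.0459, 0.1113]
ee_rot: [0.052, -3.137, -0.036]
contact_force: [0.2, -0.9, 0.0]
finger_gap: 0.094
grip_force: 32.2
```

```bash
python3 -c "
from h import *
st(); p=arm.read_camera('scene'); save(p,'s4',(110,310,230,470),2.5)
W=cloud(p)
for r in arm.trace(p,'panel_a'):
    g=easel(W[r['region']]); g=g[~np.isnan(g[:,0])];print(round(r['conf'],2),np.percentile(g,[2,50,98],axis=0).round(0).tolist())
"
```

```text
t 7.52 easel mm [-107.7  -36.2  111.3] ang -178.1 gap 8.0 F [ 0.2 -0.9  0. ] g 32.2 j [ 0.09  0.12 -0.48  0.97  0.02  0.06]
0.91 [[-129.0, -42.0, 32.0], [-96.0, -39.0, 70.0], [-85.0, -15.0, 126.0]]
0.85 [[65.0, -16.0, 29.0], [113.0, -4.0, 92.0], [128.0, 44.0, 107.0]]
0.85 [[156.0, -287.0, 3.0], [202.0, -263.0, 9.0], [247.0, -239.0, 13.0]]
0.61 [[-57.0, -17.0, 29.0], [-25.0, -5.0, 95.0], [10.0, 45.0, 108.0]]
0.54 [[13.0, -17.0, 39.0], [44.0, -4.0, 96.0], [57.0, 38.0, 108.0]]
```

View pics/s4.png

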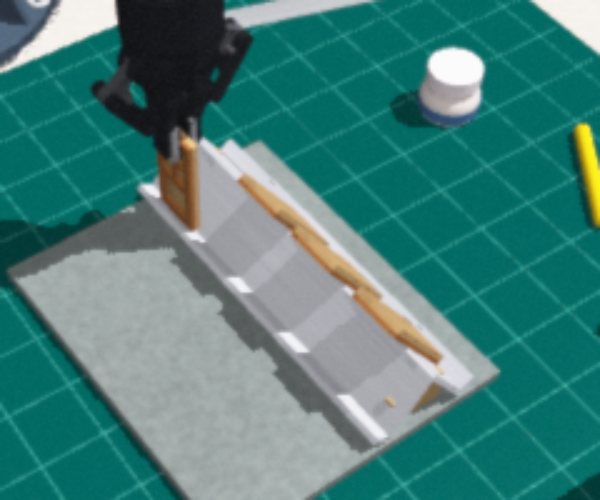

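>>> {"method": "carry_out", "body": {
  "targets": [
    {"slide":[0,0,0.001],"spin":0,"gripper":0.9},
    {"slide":[0,0,0.001],"spin":0,"gripper":0.85},
    {"slide":[0,0.002,0.001],"spin":0,"gripper":0.8},
    {"slide":[0,0.006,0.001],"spin":0,"gripper":0.76},
    {"slide":[0,0.012,0.002],"spin":0,"gripper":0.72}
  ]
}}

```text
clock: 8.03
eef_pos: [0.4194, 0.0579, 0.1112]
ee_rot: [0.051, -3.14, -0.036]
contact_force: [0.4, 0.2, -1.0]
finger_gap: 0.279
grip_force: 0.0
```

>>> {"method": "carry_out", "body": {
  "targets": [
    {"slide":[0,0.007,0.002],"spin":0,"gripper":0.68},
    {"slide":[0,0.014,0.004],"spin":0,"gripper":0.62},
    {"slide":[0,0.021,0.007],"spin":0,"gripper":0.56},
    {"slide":[0,0.028,0.009],"spin":0,"gripper":0.5},
    {"slide":[0,0.033,0.01],"spin":0,"gripper":0.5}
  ]
}}

```text
clock: 8.45
eef_pos: [0.4178, 0.0918, 0.1011]
ee_rot: [0.053, -3.139, -0.036]
contact_force: [0.2, 1.3, 0.5]
finger_gap: 0.503
grip_force: 0.0
```

>>> {"method": "carry_out", "body": {
  "targets": [
    {"slide":[0,0,0],"spin":0,"gripper":0.5},
    {"slide":[0,0,-0.015],"spin":0,"gripper":0.5},
    {"slide":[0,0.001,-0.035],"spin":0,"gripper":0.5},
    {"slide":[0,0.001,-0.055],"spin":0,"gripper":0.5},
    {"slide":[0,0.001,-0.06],"spin":0,"gripper":0.5}
  ]
}}

```text
clock: 8.87
eef_pos: [0.4193, 0.0907, 0.1641]
ee_rot: [-0.052, 3.139, 0.037]
contact_force: [0.7, -0.2, 0.3]
finger_gap: 0.503
grip_force: 0.0
```

```bash
cat >> h.py <<'E'
def panels(p):
    W=cloud(p)
    for r in arm.trace(p,'panel_a'):
        g=easel(W[r['region']]); g=g[~np.isnan(g[:,0])];print(round(r['conf'],2),np.percentile(g,[2,50,98],axis=0).round(0).tolist())
E
python3 -c "
from h import *
st(); p=arm.read_camera('scene'); save(p,'s5',(110,310,230,470),2.5)
panels(p)
to((-36,-8,160),(-36,-8,95))
"
```

```text
t 8.87 easel mm [-105.5    8.5  164.1] ang -178.11 gap 42.8 F [ 0.7 -0.2  0.3] g 0.0 j [ 0.2   0.09 -0.37  1.1   0.02  0.16]
0.89 [[-130.0, -40.0, 30.0], [-106.0, -10.0, 68.0], [-84.0, 18.0, 106.0]]
0.76 [[-74.0, -17.0, 28.0], [-28.0, -2.0, 94.0], [-10.0, 46.0, 107.0]]
0.69 [[12.0, -17.0, 39.0], [44.0, -3.0, 96.0], [57.0, 38.0, 107.0]]
0.68 [[157.0, -287.0, 4.0], [204.0, -263.0, 9.0], [249.0, -239.0, 13.0]]
0.59 [[84.0, -16.0, 33.0], [118.0, -4.0, 91.0], [128.0, 36.0, 107.0]]
0.37 [[-80.0, -420.0, 2.0], [-70.0, -398.0, 22.0], [-65.0, -376.0, 29.0]]
(-36, -8, 160) d_tool [-70.  -16.2   2. ]
(-36, -8, 95) d_tool [ 0.1 -1.5 65. ]
```

View pics/s5.png

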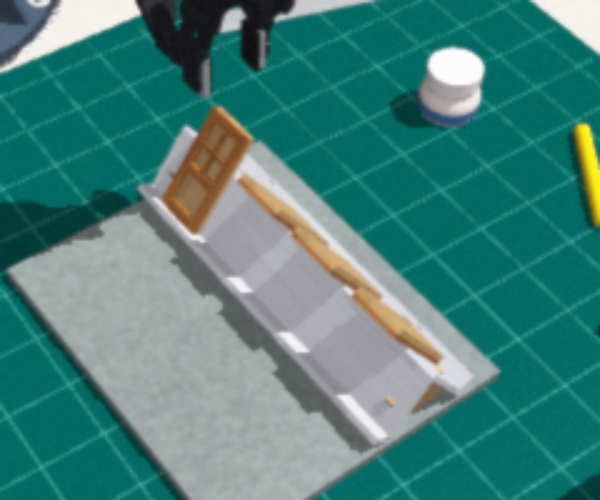

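>>> {"method": "carry_out", "body": {
  "targets": [
    {"slide":[-0.018,-0.004,0],"spin":0,"gripper":0.5},
    {"slide":[-0.04,-0.008,0],"spin":0,"gripper":0.5},
    {"slide":[-0.06,-0.012,0.001],"spin":0,"gripper":0.5},
    {"slide":[-0.07,-0.016,0.002],"spin":0,"gripper":0.5},
    {"slide":[-0.07,-0.016,0.002],"spin":0,"gripper":0.5}
  ]
}}

```text
clock: 9.38
eef_pos: [0.4894, 0.0762, 0.1576]
ee_rot: [0.05, -3.138, -0.036]
contact_force: [-0.5, 0.7, -0.4]
finger_gap: 0.503
grip_force: 0.0
```

>>> {"method": "carry_out", "body": {
  "targets": [
    {"slide":[0,0,0.02],"spin":0,"gripper":0.5},
    {"slide":[0,-0.001,0.04],"spin":0,"gripper":0.5},
    {"slide":[0,-0.001,0.055],"spin":0,"gripper":0.5},
    {"slide":[0,-0.001,0.065],"spin":0,"gripper":0.5},
    {"slide":[0,-0.001,0.065],"spin":0,"gripper":0.5}
  ]
}}

```text
clock: 9.8
eef_pos: [0.4865, 0.0773, 0.0921]
ee_rot: [0.052, -3.136, -0.036]
contact_force: [-0.7, -0.5, -0.6]
finger_gap: 0.501
grip_force: 0.0
```

>>> {"method": "carry_out", "body": {
  "targets": [
    {"slide":[0,0.009,-0.005],"spin":0,"gripper":0.55},
    {"slide":[0,0.018,-0.009],"spin":0,"gripper":0.6},
    {"slide":[0,0.027,-0.011],"spin":0,"gripper":0.68},
    {"slide":[0,0.036,-0.0125],"spin":0,"gripper":0.75},
    {"slide":[0,0.045,-0.013],"spin":0,"gripper":0.78}
  ]
}}

```text
clock: 10.22
eef_pos: [0.4875, 0.1235, 0.1091]
ee_rot: [0.053, -3.141, -0.037]
contact_force: [0.8, -0.4, 0.3]
finger_gap: 0.219
grip_force: 0.0
```

>>> {"method": "carry_out", "body": {
  "targets": [
    {"slide":[0,0,0],"spin":0,"gripper":0.78},
    {"slide":[0,0,0],"spin":0,"gripper":0.85},
    {"slide":[0,0,0],"spin":0,"gripper":0.95},
    {"slide":[0,0,0],"spin":0,"gripper":0.95},
    {"slide":[0,0,0],"spin":0,"gripper":0.95}
  ]
}}

```text
clock: 10.63
eef_pos: [0.487, 0.122, 0.1081]
ee_rot: [0.051, -3.139, -0.037]
contact_force: [-0.4, 4.2, 0.3]
finger_gap: 0.093
grip_force: 32.6
```

>>> {"method": "carry_out", "body": {
  "targets": [
    {"slide":[0,0,-0.01],"spin":0,"gripper":0.95},
    {"slide":[0,0.001,-0.03],"spin":0,"gripper":0.95},
    {"slide":[0,0.001,-0.055],"spin":0,"gripper":0.95},
    {"slide":[0,0.001,-0.07],"spin":0,"gripper":0.95},
    {"slide":[0,0.001,-0.07],"spin":0,"gripper":0.95}
  ]
}}

```text
clock: 11.05
eef_pos: [0.4886, 0.1212, 0.1818]
ee_rot: [-0.051, 3.138, 0.037]
contact_force: [-0.1, -0.6, -0.2]
finger_gap: 0.098
grip_force: 32.1
```

```bash
python3 -c "
from h import *
st(); p=arm.read_camera('scene');panels(p)
to((-36,-37,179),(-36,-37,111))
"
```

```text
t 11.05 easel mm [-35.1  36.5 181.8] ang -178.14 gap 8.3 F [-0.1 -0.6 -0.2] g 32.1 j [ 0.23  0.23 -0.16  1.17  0.02  0.2 ]
0.93 [[-130.0, -40.0, 31.0], [-106.0, -11.0, 68.0], [-84.0, 15.0, 106.0]]
0.73 [[-101.0, 30.0, 2.0], [-24.0, 33.0, 145.0], [-8.0, 126.0, 197.0]]
0.6 [[72.0, -17.0, 27.0], [115.0, 0.0, 87.0], [128.0, 46.0, 107.0]]
0.57 [[156.0, -288.0, 3.0], [203.0, -263.0, 9.0], [248.0, -239.0, 12.0]]
0.51 [[12.0, -17.0, 51.0], [43.0, -8.0, 98.0], [57.0, 29.0, 107.0]]
(-36, -37, 179) d_tool [ -0.5 -73.4  -2.1]
(-36, -37, 111) d_tool [-0.  -1.6 68. ]
```

>>> {"method": "carry_out", "body": {
  "targets": [
    {"slide":[0,-0.018,0],"spin":0,"gripper":0.95},
    {"slide":[0,-0.036,-0.001],"spin":0,"gripper":0.95},
    {"slide":[0,-0.056,-0.001],"spin":0,"gripper":0.95},
    {"slide":[0,-0.074,-0.002],"spin":0,"gripper":0.95},
    {"slide":[0,-0.074,-0.002],"spin":0,"gripper":0.95}
  ]
}}

```text
clock: 11.57
eef_pos: [0.4889, 0.0448, 0.1774]
ee_rot: [0.048, -3.138, -0.035]
contact_force: [-0.0, 0.4, 0.6]
finger_gap: 0.096
grip_force: 32.1
```

>>> {"method": "carry_out", "body": {
  "targets": [
    {"slide":[0,0,0.02],"spin":0,"gripper":0.95},
    {"slide":[0,-0.001,0.04],"spin":0,"gripper":0.95},
    {"slide":[0,-0.001,0.055],"spin":0,"gripper":0.95},
    {"slide":[0,-0.001,0.063],"spin":0,"gripper":0.95},
    {"slide":[0,-0.001,0.068],"spin":0,"gripper":0.95}
  ]
}}

```text
clock: 11.98
eef_pos: [0.4885, 0.0481, 0.1089]
ee_rot: [0.052, -3.137, -0.036]
contact_force: [1.0, 0.2, -0.5]
finger_gap: 0.098
grip_force: 32.1
```

>>> {"method": "carry_out", "body": {
  "targets": [
    {"slide":[0,0,0.001],"spin":0,"gripper":0.9},
    {"slide":[0,0,0.001],"spin":0,"gripper":0.85},
    {"slide":[0,0.002,0.001],"spin":0,"gripper":0.8},
    {"slide":[0,0.006,0.001],"spin":0,"gripper":0.76},
    {"slide":[0,0.012,0.002],"spin":0,"gripper":0.72}
  ]
}}

```text
clock: 12.4
eef_pos: [0.4896, 0.0603, 0.1094]
ee_rot: [0.051, -3.141, -0.036]
contact_force: [0.0, -0.0, 0.1]
finger_gap: 0.279
grip_force: 0.1
```

>>> {"method": "carry_out", "body": {
  "targets": [
    {"slide":[0,0.007,0.002],"spin":0,"gripper":0.68},
    {"slide":[0,0.014,0.004],"spin":0,"gripper":0.62},
    {"slide":[0,0.021,0.007],"spin":0,"gripper":0.56},
    {"slide":[0,0.028,0.009],"spin":0,"gripper":0.5},
    {"slide":[0,0.033,0.01],"spin":0,"gripper":0.5}
  ]
}}

```text
clock: 12.82
eef_pos: [0.4877, 0.0943, 0.099]
ee_rot: [0.053, -3.139, -0.036]
contact_force: [0.3, 0.2, -0.6]
finger_gap: 0.502
grip_force: 0.0
```

>>> {"method": "carry_out", "body": {
  "targets": [
    {"slide":[0,0,0],"spin":0,"gripper":0.5},
    {"slide":[0,0,-0.015],"spin":0,"gripper":0.5},
    {"slide":[0,0.001,-0.035],"spin":0,"gripper":0.5},
    {"slide":[0,0.001,-0.055],"spin":0,"gripper":0.5},
    {"slide":[0,0.001,-0.06],"spin":0,"gripper":0.5}
  ]
}}

```text
clock: 13.23
eef_pos: [0.4892, 0.093, 0.1622]
ee_rot: [-0.052, 3.139, 0.037]
contact_force: [0.1, -0.5, 0.3]
finger_gap: 0.497
grip_force: 0.0
```

```bash
python3 -c "
from h import *
p=arm.read_camera('scene');st();panels(p)
to((36,-8,160),(36,-8,95))
"
```

```text
t 13.28 easel mm [-35.4   8.2 161.8] ang -178.11 gap 42.6 F [0.4 0.2 1.5] g 0.0 j [ 0.17  0.23 -0.21  1.13  0.02  0.14]
0.9 [[-129.0, -39.0, 32.0], [-106.0, -11.0, 68.0], [-84.0, 13.0, 105.0]]
0.63 [[156.0, -288.0, 3.0], [203.0, -263.0, 9.0], [248.0, -237.0, 12.0]]
0.62 [[-57.0, -39.0, 31.0], [-33.0, -11.0, 69.0], [-11.0, 17.0, 106.0]]
0.6 [[15.0, -15.0, 47.0], [46.0, -5.0, 98.0], [57.0, 32.0, 108.0]]
0.58 [[64.0, -17.0, 28.0], [112.0, -0.0, 84.0], [128.0, 45.0, 107.0]]
(36, -8, 160) d_tool [-72.  -15.9  -0. ]
(36, -8, 95) d_tool [ 0.1 -1.5 65. ]
```

>>> {"method": "carry_out", "body": {
  "targets": [
    {"slide":[-0.018,-0.004,0],"spin":0,"gripper":0.5},
    {"slide":[-0.04,-0.008,0],"spin":0,"gripper":0.5},
    {"slide":[-0.06,-0.012,0],"spin":0,"gripper":0.5},
    {"slide":[-0.072,-0.016,0],"spin":0,"gripper":0.5},
    {"slide":[-0.072,-0.016,0],"spin":0,"gripper":0.5}
  ]
}}

```text
clock: 13.75
eef_pos: [0.5618, 0.0786, 0.1572]
ee_rot: [0.05, -3.138, -0.036]
contact_force: [0.2, 0.1, 0.2]
finger_gap: 0.5
grip_force: 0.0
```

>>> {"method": "carry_out", "body": {
  "targets": [
    {"slide":[0,0,0.02],"spin":0,"gripper":0.5},
    {"slide":[0,-0.001,0.04],"spin":0,"gripper":0.5},
    {"slide":[0,-0.001,0.055],"spin":0,"gripper":0.5},
    {"slide":[0,-0.001,0.065],"spin":0,"gripper":0.5},
    {"slide":[0,-0.001,0.065],"spin":0,"gripper":0.5}
  ]
}}

```text
clock: 14.17
eef_pos: [0.5584, 0.0797, 0.0915]
ee_rot: [0.052, -3.135, -0.036]
contact_force: [-1.4, 0.0, 0.4]
finger_gap: 0.502
grip_force: 0.0
```

>>> {"method": "carry_out", "body": {
  "targets": [
    {"slide":[0,0.009,-0.005],"spin":0,"gripper":0.55},
    {"slide":[0,0.018,-0.009],"spin":0,"gripper":0.6},
    {"slide":[0,0.027,-0.011],"spin":0,"gripper":0.68},
    {"slide":[0,0.036,-0.0125],"spin":0,"gripper":0.75},
    {"slide":[0,0.045,-0.013],"spin":0,"gripper":0.78}
  ]
}}

```text
clock: 14.58
eef_pos: [0.5594, 0.1258, 0.1091]
ee_rot: [0.053, -3.141, -0.037]
contact_force: [-0.0, 0.3, -0.0]
finger_gap: 0.22
grip_force: 0.0
```

>>> {"method": "carry_out", "body": {
  "targets": [
    {"slide":[0,0,0],"spin":0,"gripper":0.78},
    {"slide":[0,0,0],"spin":0,"gripper":0.85},
    {"slide":[0,0,0],"spin":0,"gripper":0.95},
    {"slide":[0,0,0],"spin":0,"gripper":0.95},
    {"slide":[0,0,0],"spin":0,"gripper":0.95}
  ]
}}

```text
clock: 15.0
eef_pos: [0.559, 0.1244, 0.108]
ee_rot: [0.051, -3.139, -0.038]
contact_force: [-0.3, 4.1, 0.5]
finger_gap: 0.101
grip_force: 32.6
```

>>> {"method": "carry_out", "body": {
  "targets": [
    {"slide":[0,0,-0.01],"spin":0,"gripper":0.95},
    {"slide":[0,0.001,-0.03],"spin":0,"gripper":0.95},
    {"slide":[0,0.001,-0.055],"spin":0,"gripper":0.95},
    {"slide":[0,0.001,-0.07],"spin":0,"gripper":0.95},
    {"slide":[0,0.001,-0.07],"spin":0,"gripper":0.95}
  ]
}}

```text
clock: 15.42
eef_pos: [0.5606, 0.1235, 0.182]
ee_rot: [-0.051, 3.138, 0.037]
contact_force: [0.3, 0.4, -0.2]
finger_gap: 0.097
grip_force: 32.0
```

```bash
python3 -c "
from h import *
p=arm.read_camera('scene');st();panels(p)
to((36,-37,179),(36,-37,111))
"
```

```text
t 15.47 easel mm [ 36.4  36.1 180.1] ang -178.15 gap 8.2 F [-0.1 -0.8 -0.9] g 32.0 j [0.2  0.38 0.04 1.23 0.02 0.17]
0.87 [[-130.0, -40.0, 29.0], [-106.0, -11.0, 67.0], [-84.0, 17.0, 106.0]]
0.87 [[157.0, -288.0, 3.0], [205.0, -263.0, 9.0], [248.0, -238.0, 12.0]]
0.69 [[14.0, 30.0, 105.0], [44.0, 33.0, 143.0], [58.0, 39.0, 197.0]]
0.66 [[-57.0, -41.0, 30.0], [-33.0, -11.0, 67.0], [-11.0, 18.0, 106.0]]
0.27 [[39.0, -423.0, 4.0], [56.0, -394.0, 61.0], [103.0, -364.0, 97.0]]
(36, -37, 179) d_tool [ -0.5 -73.1  -2. ]
(36, -37, 111) d_tool [-0.  -1.6 68. ]
```

>>> {"method": "carry_out", "body": {
  "targets": [
    {"slide":[0,-0.018,0],"spin":0,"gripper":0.95},
    {"slide":[0,-0.036,-0.001],"spin":0,"gripper":0.95},
    {"slide":[0,-0.056,-0.001],"spin":0,"gripper":0.95},
    {"slide":[0,-0.074,-0.002],"spin":0,"gripper":0.95},
    {"slide":[0,-0.074,-0.002],"spin":0,"gripper":0.95}
  ]
}}

```text
clock: 15.93
eef_pos: [0.561, 0.0469, 0.1774]
ee_rot: [0.048, -3.138, -0.034]
contact_force: [0.9, -0.3, -0.6]
finger_gap: 0.099
grip_force: 32.0
```

>>> {"method": "carry_out", "body": {
  "targets": [
    {"slide":[0,0,0.02],"spin":0,"gripper":0.95},
    {"slide":[0,-0.001,0.04],"spin":0,"gripper":0.95},
    {"slide":[0,-0.001,0.055],"spin":0,"gripper":0.95},
    {"slide":[0,-0.001,0.063],"spin":0,"gripper":0.95},
    {"slide":[0,-0.001,0.068],"spin":0,"gripper":0.95}
  ]
}}

```text
clock: 16.35
eef_pos: [0.5605, 0.0505, 0.1088]
ee_rot: [0.052, -3.137, -0.036]
contact_force: [-0.1, 0.0, -0.3]
finger_gap: 0.096
grip_force: 32.0
```

>>> {"method": "carry_out", "body": {
  "targets": [
    {"slide":[0,0,0.001],"spin":0,"gripper":0.9},
    {"slide":[0,0,0.001],"spin":0,"gripper":0.85},
    {"slide":[0,0.002,0.001],"spin":0,"gripper":0.8},
    {"slide":[0,0.006,0.001],"spin":0,"gripper":0.76},
    {"slide":[0,0.012,0.002],"spin":0,"gripper":0.72}
  ]
}}

```text
clock: 16.77
eef_pos: [0.5615, 0.0626, 0.1093]
ee_rot: [0.051, -3.141, -0.036]
contact_force: [0.3, 0.1, 0.1]
finger_gap: 0.28
grip_force: 0.0
```

>>> {"method": "carry_out", "body": {
  "targets": [
    {"slide":[0,0.007,0.002],"spin":0,"gripper":0.68},
    {"slide":[0,0.014,0.004],"spin":0,"gripper":0.62},
    {"slide":[0,0.021,0.007],"spin":0,"gripper":0.56},
    {"slide":[0,0.028,0.009],"spin":0,"gripper":0.5},
    {"slide":[0,0.033,0.01],"spin":0,"gripper":0.5}
  ]
}}

```text
clock: 17.18
eef_pos: [0.5596, 0.0966, 0.0989]
ee_rot: [0.053, -3.139, -0.036]
contact_force: [0.3, -0.4, -0.1]
finger_gap: 0.498
grip_force: 0.0
```

>>> {"method": "carry_out", "body": {
  "targets": [
    {"slide":[0,0,0],"spin":0,"gripper":0.5},
    {"slide":[0,0,-0.015],"spin":0,"gripper":0.5},
    {"slide":[0,0.001,-0.035],"spin":0,"gripper":0.5},
    {"slide":[0,0.001,-0.055],"spin":0,"gripper":0.5},
    {"slide":[0,0.001,-0.06],"spin":0,"gripper":0.5}
  ]
}}

```text
clock: 17.6
eef_pos: [0.5612, 0.0953, 0.1624]
ee_rot: [-0.052, 3.139, 0.037]
contact_force: [0.3, -0.5, 1.6]
finger_gap: 0.496
grip_force: 0.0
```

```bash
python3 -c "
from h import *
p=arm.read_camera('scene');st();panels(p)
to((107,-8,160),(107,-8,95))
"
```

```text
t 17.65 easel mm [ 36.6   7.9 161.9] ang -178.12 gap 42.4 F [0.5 0.4 1.3] g 0.0 j [ 0.16  0.37 -0.01  1.18  0.02  0.12]
0.76 [[156.0, -288.0, 3.0], [204.0, -263.0, 9.0], [248.0, -238.0, 13.0]]
0.71 [[-56.0, -39.0, 32.0], [-33.0, -11.0, 68.0], [-11.0, 13.0, 105.0]]
0.7 [[-130.0, -40.0, 30.0], [-106.0, -10.0, 69.0], [-84.0, 17.0, 106.0]]
0.57 [[81.0, -17.0, 29.0], [114.0, -1.0, 88.0], [128.0, 42.0, 107.0]]
(107, -8, 160) d_tool [-71.  -15.6  -0. ]
(107, -8, 95) d_tool [ 0.1 -1.5 65. ]
```

>>> {"method": "carry_out", "body": {
  "targets": [
    {"slide":[-0.018,-0.004,0],"spin":0,"gripper":0.5},
    {"slide":[-0.04,-0.008,0],"spin":0,"gripper":0.5},
    {"slide":[-0.06,-0.012,0],"spin":0,"gripper":0.5},
    {"slide":[-0.071,-0.016,0],"spin":0,"gripper":0.5},
    {"slide":[-0.071,-0.016,0],"spin":0,"gripper":0.5}
  ]
}}

```text
clock: 18.12
eef_pos: [0.6326, 0.0808, 0.1568]
ee_rot: [0.05, -3.138, -0.036]
contact_force: [1.3, 0.2, -0.5]
finger_gap: 0.503
grip_force: 0.0
```

>>> {"method": "carry_out", "body": {
  "targets": [
    {"slide":[0,0,0.02],"spin":0,"gripper":0.5},
    {"slide":[0,-0.001,0.04],"spin":0,"gripper":0.5},
    {"slide":[0,-0.001,0.055],"spin":0,"gripper":0.5},
    {"slide":[0,-0.001,0.065],"spin":0,"gripper":0.5},
    {"slide":[0,-0.001,0.065],"spin":0,"gripper":0.5}
  ]
}}

```text
clock: 18.53
eef_pos: [0.6294, 0.082, 0.0912]
ee_rot: [0.052, -3.135, -0.036]
contact_force: [-0.5, -0.0, 0.1]
finger_gap: 0.498
grip_force: 0.0
```

>>> {"method": "carry_out", "body": {
  "targets": [
    {"slide":[0,0.009,-0.005],"spin":0,"gripper":0.55},
    {"slide":[0,0.018,-0.009],"spin":0,"gripper":0.6},
    {"slide":[0,0.027,-0.011],"spin":0,"gripper":0.68},
    {"slide":[0,0.036,-0.0125],"spin":0,"gripper":0.75},
    {"slide":[0,0.045,-0.013],"spin":0,"gripper":0.78}
  ]
}}

```text
clock: 18.95
eef_pos: [0.6304, 0.1282, 0.1091]
ee_rot: [0.053, -3.141, -0.037]
contact_force: [0.4, -0.2, -0.7]
finger_gap: 0.221
grip_force: 0.0
```

>>> {"method": "carry_out", "body": {
  "targets": [
    {"slide":[0,0,0],"spin":0,"gripper":0.78},
    {"slide":[0,0,0],"spin":0,"gripper":0.85},
    {"slide":[0,0,0],"spin":0,"gripper":0.95},
    {"slide":[0,0,0],"spin":0,"gripper":0.95},
    {"slide":[0,0,0],"spin":0,"gripper":0.95}
  ]
}}

```text
clock: 19.37
eef_pos: [0.63, 0.1268, 0.108]
ee_rot: [0.051, -3.139, -0.038]
contact_force: [0.0, 5.2, 0.9]
finger_gap: 0.096
grip_force: 32.5
```

>>> {"method": "carry_out", "body": {
  "targets": [
    {"slide":[0,0,-0.01],"spin":0,"gripper":0.95},
    {"slide":[0,0.001,-0.03],"spin":0,"gripper":0.95},
    {"slide":[0,0.001,-0.055],"spin":0,"gripper":0.95},
    {"slide":[0,0.001,-0.07],"spin":0,"gripper":0.95},
    {"slide":[0,0.001,-0.07],"spin":0,"gripper":0.95}
  ]
}}

```text
clock: 19.78
eef_pos: [0.6316, 0.1257, 0.1822]
ee_rot: [-0.051, 3.137, 0.037]
contact_force: [0.7, 0.2, -0.4]
finger_gap: 0.1
grip_force: 31.8
```

```bash
python3 -c "
from h import *
p=arm.read_camera('scene');st();panels(p)
to((108,-37,179),(108,-37,111))
"
```

```text
t 19.83 easel mm [107.4  35.8 180.2] ang -178.15 gap 8.6 F [ 0.1  0.9 -1.7] g 31.8 j [0.19 0.53 0.27 1.31 0.02 0.15]
0.83 [[83.0, 29.0, 103.0], [114.0, 32.0, 144.0], [130.0, 40.0, 198.0]]
0.81 [[156.0, -287.0, 3.0], [204.0, -263.0, 9.0], [248.0, -238.0, 12.0]]
0.66 [[-56.0, -39.0, 32.0], [-33.0, -11.0, 68.0], [-11.0, 14.0, 106.0]]
0.65 [[10.0, -40.0, 31.0], [34.0, -11.0, 67.0], [56.0, 17.0, 106.0]]
0.63 [[-130.0, -39.0, 31.0], [-106.0, -11.0, 68.0], [-84.0, 17.0, 105.0]]
(108, -37, 179) d_tool [ -1.5 -72.8  -2.1]
(108, -37, 111) d_tool [-0.  -1.6 68. ]
```

>>> {"method": "carry_out", "body": {
  "targets": [
    {"slide":[0,-0.018,0],"spin":0,"gripper":0.95},
    {"slide":[0,-0.036,-0.001],"spin":0,"gripper":0.95},
    {"slide":[0,-0.056,-0.001],"spin":0,"gripper":0.95},
    {"slide":[0,-0.074,-0.002],"spin":0,"gripper":0.95},
    {"slide":[0,-0.074,-0.002],"spin":0,"gripper":0.95}
  ]
}}

```text
clock: 20.3
eef_pos: [0.632, 0.0489, 0.1772]
ee_rot: [0.048, -3.138, -0.034]
contact_force: [0.3, 0.6, 0.8]
finger_gap: 0.099
grip_force: 31.9
```

>>> {"method": "carry_out", "body": {
  "targets": [
    {"slide":[0,0,0.02],"spin":0,"gripper":0.95},
    {"slide":[0,-0.001,0.04],"spin":0,"gripper":0.95},
    {"slide":[0,-0.001,0.055],"spin":0,"gripper":0.95},
    {"slide":[0,-0.001,0.063],"spin":0,"gripper":0.95},
    {"slide":[0,-0.001,0.068],"spin":0,"gripper":0.95}
  ]
}}

```text
clock: 20.72
eef_pos: [0.6315, 0.0528, 0.1086]
ee_rot: [0.052, -3.137, -0.036]
contact_force: [-0.8, -0.4, 3.1]
finger_gap: 0.096
grip_force: 32.4
```

>>> {"method": "carry_out", "body": {
  "targets": [
    {"slide":[0,0,0.001],"spin":0,"gripper":0.9},
    {"slide":[0,0,0.001],"spin":0,"gripper":0.85},
    {"slide":[0,0.002,0.001],"spin":0,"gripper":0.8},
    {"slide":[0,0.006,0.001],"spin":0,"gripper":0.76},
    {"slide":[0,0.012,0.002],"spin":0,"gripper":0.72}
  ]
}}

```text
clock: 21.13
eef_pos: [0.6325, 0.0649, 0.1093]
ee_rot: [0.051, -3.141, -0.036]
contact_force: [-0.0, 0.4, 0.3]
finger_gap: 0.284
grip_force: 0.0
```

>>> {"method": "carry_out", "body": {
  "targets": [
    {"slide":[0,0.007,0.002],"spin":0,"gripper":0.68},
    {"slide":[0,0.014,0.004],"spin":0,"gripper":0.62},
    {"slide":[0,0.021,0.007],"spin":0,"gripper":0.56},
    {"slide":[0,0.028,0.009],"spin":0,"gripper":0.5},
    {"slide":[0,0.033,0.01],"spin":0,"gripper":0.5}
  ]
}}

```text
clock: 21.55
eef_pos: [0.6306, 0.099, 0.0988]
ee_rot: [0.052, -3.139, -0.036]
contact_force: [0.1, 0.1, -0.0]
finger_gap: 0.5
grip_force: 0.0
```

>>> {"method": "carry_out", "body": {
  "targets": [
    {"slide":[0,0,0],"spin":0,"gripper":0.5},
    {"slide":[0,0,-0.015],"spin":0,"gripper":0.5},
    {"slide":[0,0.001,-0.04],"spin":0,"gripper":0.5},
    {"slide":[0,0.002,-0.08],"spin":0,"gripper":0.2},
    {"slide":[0,0.002,-0.1],"spin":0,"gripper":0}
  ]
}}

```text
clock: 21.97
eef_pos: [0.6316, 0.0976, 0.2033]
ee_rot: [-0.052, 3.139, 0.037]
contact_force: [1.5, -0.3, 1.0]
finger_gap: 0.767
grip_force: 0.0
```

```bash
cat >> h.py <<'E'
def dishes(p):
    W=cloud(p)
    for r in arm.trace(p,'dish_a'):
        g=W[r['region']]; g=g[~np.isnan(g[:,0])]
        if r['region'].sum()<60: continue
        z=np.percentile(g[:,2],95); t=g[abs(g[:,2]-z)<.004]
        c,rad=cv2.minEnclosingCircle((t[:,:2]*1000).astype(np.float32))
        print("dish",round(r['conf'],2),"top z",round(z*1000,1),"easel",easel([[c[0]/1e3,c[1]/1e3,z]])[0].round(1),"rad",round(rad,1))
E
python3 -c "
from h import *
for n in ('scene','top'):
    p=arm.read_camera(n);panels(p);dishes(p)
    if n=='scene': save(p,'s6')
st()
to((-88,-395,200),(-88,-395,110))
"
```

```text
0.95 [[9.0, -40.0, 30.0], [34.0, -12.0, 67.0], [56.0, 17.0, 106.0]]
0.89 [[80.0, -40.0, 29.0], [105.0, -11.0, 68.0], [127.0, 19.0, 106.0]]
0.87 [[156.0, -287.0, 4.0], [203.0, -263.0, 9.0], [248.0, -239.0, 13.0]]
0.82 [[-56.0, -40.0, 31.0], [-33.0, -12.0, 67.0], [-11.0, 14.0, 105.0]]
0.72 [[-131.0, -40.0, 30.0], [-106.0, -11.0, 67.0], [-84.0, 16.0, 106.0]]
dish 0.7 top z 76.0 easel [ -81.9 -399.5   76. ] rad 23.1
dish 0.68 top z 29.2 easel [ -81.  -398.4   29.2] rad 23.8
dish 0.67 top z 53.1 easel [ 0.7  2.4 53.1] rad 156.1
dish 0.62 top z 91.7 easel [ -91.4 -399.6   91.7] rad 27.4
dish 0.6 top z 62.2 easel [ -76.9 -397.1   62.2] rad 21.5
dish 0.45 top z 44.0 easel [ -74.3 -395.2   44. ] rad 20.6
0.66 [[154.0, -287.0, -1.0], [200.0, -263.0, 7.0], [246.0, -238.0, 14.0]]
0.23 [[-122.0, 228.0, 11.0], [-99.0, 249.0, 47.0], [-73.0, 276.0, 54.0]]
dish 0.82 top z 92.3 easel [ -92.4 -399.    92.3] rad 25.7
dish 0.61 top z 16.5 easel [  -1.8 -116.1   16.5] rad 160.9
t 22.27 easel mm [105.9   7.6 198.3] ang -178.12 gap 85.0 F [-0.6 -0.4 -0.4] g 0.0 j [0.14 0.52 0.3  1.35 0.02 0.11]
(-88, -395, 200) d_tool [ 192.4 -403.2  -10.5]
(-88, -395, 110) d_tool [-0.2 -2.1 90. ]
```

View pics/s6.png

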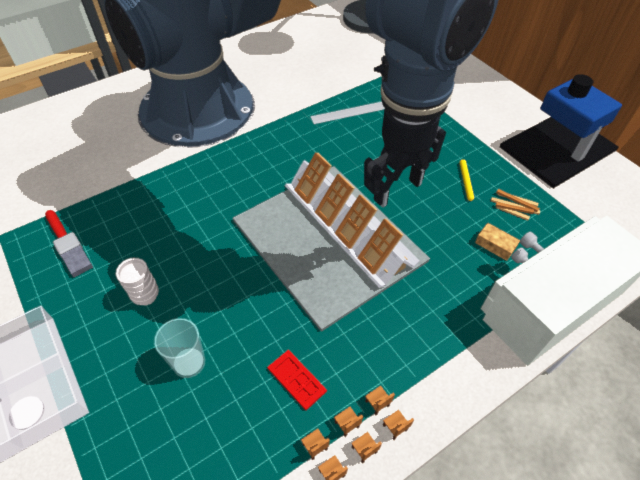

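>>> {"method": "carry_out", "body": {
  "targets": [
    {"slide":[0.013,-0.027,-0.001],"spin":0,"gripper":0},
    {"slide":[0.026,-0.054,-0.001],"spin":0,"gripper":0},
    {"slide":[0.039,-0.081,-0.002],"spin":0,"gripper":0},
    {"slide":[0.052,-0.108,-0.003],"spin":0,"gripper":0},
    {"slide":[0.065,-0.135,-0.003],"spin":0,"gripper":0}
  ]
}}

```text
clock: 22.68
eef_pos: [0.5692, -0.0405, 0.1982]
ee_rot: [0.052, -3.138, -0.037]
contact_force: [0.6, -0.3, 0.5]
finger_gap: 0.996
grip_force: 0.0
```

>>> {"method": "carry_out", "body": {
  "targets": [
    {"slide":[0.013,-0.027,-0.001],"spin":0,"gripper":0},
    {"slide":[0.026,-0.054,-0.001],"spin":0,"gripper":0},
    {"slide":[0.039,-0.081,-0.002],"spin":0,"gripper":0},
    {"slide":[0.052,-0.108,-0.003],"spin":0,"gripper":0},
    {"slide":[0.065,-0.135,-0.003],"spin":0,"gripper":0}
  ]
}}

```text
clock: 23.1
eef_pos: [0.5087, -0.1776, 0.1983]
ee_rot: [0.052, -3.138, -0.037]
contact_force: [0.8, 0.6, 0.1]
finger_gap: 0.999
grip_force: 0.0
```

>>> {"method": "carry_out", "body": {
  "targets": [
    {"slide":[0.013,-0.027,-0.001],"spin":0,"gripper":0},
    {"slide":[0.026,-0.054,-0.001],"spin":0,"gripper":0},
    {"slide":[0.039,-0.081,-0.002],"spin":0,"gripper":0},
    {"slide":[0.052,-0.108,-0.003],"spin":0,"gripper":0},
    {"slide":[0.065,-0.135,-0.003],"spin":0,"gripper":0}
  ]
}}

```text
clock: 23.52
eef_pos: [0.4482, -0.3146, 0.1982]
ee_rot: [0.052, -3.138, -0.038]
contact_force: [0.3, -0.4, 0.4]
finger_gap: 0.999
grip_force: 0.0
```

>>> {"method": "carry_out", "body": {
  "targets": [
    {"slide":[0,0,0],"spin":0,"gripper":0},
    {"slide":[0,0,0],"spin":0,"gripper":0}
  ]
}}

```text
clock: 23.68
eef_pos: [0.4483, -0.3145, 0.198]
ee_rot: [0.048, -3.138, -0.038]
contact_force: [-0.2, 0.1, -0.5]
finger_gap: 0.999
grip_force: 0.0
```

```bash
python3 -c "
from h import *
st(); to((-92,-399,130),(-92,-399,79),(-92,-399,125),(-107,-125,125),(-107,-125,32))
p=arm.read_camera('wrist'); dishes(p); save(p,'w7')"
```

```text
t 23.68 easel mm [ -91.3 -397.4  198. ] ang -178.26 gap 84.9 F [-0.2  0.1 -0.5] g 0.0 j [-0.62  0.34  0.03  1.28  0.02 -0.65]
(-92, -399, 130) d_tool [ 0.5 -3.2 68. ]
(-92, -399, 79) d_tool [-0.1 -1.2 51. ]
(-92, -399, 125) d_tool [  0.1   1.1 -46. ]
(-107, -125, 125) d_tool [ 16.7 273.8   6.7]
(-107, -125, 32) d_tool [-0.3 -2.3 93. ]
dish 0.8 top z 58.2 easel [-110.3 -393.9   58.2] rad 17.7
dish 0.74 top z 90.3 easel [ -91.6 -397.5   90.3] rad 26.0
dish 0.64 top z 74.4 easel [-110.  -398.    74.4] rad 18.2
dish 0.48 top z 27.2 easel [-106.6 -398.3   27.2] rad 20.8
```

View pics/w7.png

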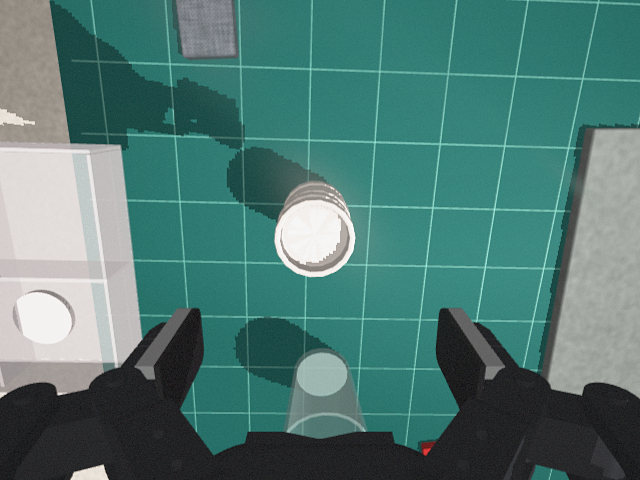

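>>> {"method": "carry_out", "body": {
  "targets": [
    {"slide":[0,-0.001,0.035],"spin":0,"gripper":0},
    {"slide":[0,-0.002,0.065],"spin":0,"gripper":0},
    {"slide":[0,-0.003,0.09],"spin":0,"gripper":0},
    {"slide":[0,-0.003,0.11],"spin":0,"gripper":0},
    {"slide":[0,-0.003,0.119],"spin":0,"gripper":0}
  ]
}}

```text
clock: 24.2
eef_pos: [0.4485, -0.3119, 0.0773]
ee_rot: [0.054, -3.136, -0.04]
contact_force: [0.2, -0.1, 0.6]
finger_gap: 1.003
grip_force: 0.0
```

>>> {"method": "carry_out", "body": {
  "targets": [
    {"slide":[0,0,0],"spin":0,"gripper":0.15},
    {"slide":[0,0,0],"spin":0,"gripper":0.25},
    {"slide":[0,0,0],"spin":0,"gripper":0.33},
    {"slide":[0,0,0],"spin":0,"gripper":0.42},
    {"slide":[0,0,0],"spin":0,"gripper":0.5}
  ]
}}

```text
clock: 24.62
eef_pos: [0.4503, -0.3144, 0.0819]
ee_rot: [-0.052, 3.14, 0.034]
contact_force: [-1.7, 1.0, 8.4]
finger_gap: 0.594
grip_force: 30.1
```

>>> {"method": "carry_out", "body": {
  "targets": [
    {"slide":[0,0,0],"spin":0,"gripper":0.5},
    {"slide":[0,0,-0.004],"spin":0,"gripper":0.5},
    {"slide":[0,0,-0.01],"spin":0,"gripper":0.5},
    {"slide":[0,0,-0.018],"spin":0,"gripper":0.5},
    {"slide":[0,0.001,-0.025],"spin":0,"gripper":0.5}
  ]
}}

```text
clock: 25.03
eef_pos: [0.4496, -0.3138, 0.1064]
ee_rot: [0.052, -3.14, -0.036]
contact_force: [-0.1, 1.0, -0.7]
finger_gap: 0.6
grip_force: 31.3
```

```bash
python3 -c "
from h import *
st(); to((-92,-398,135),(-107,-125,135),(-107,-125,60),(-107,-125,29.5))
p=arm.read_camera('scene'); dishes(p); save(p,'s8',(200,360,60,260),3)"
```

```text
t 25.03 easel mm [ -90.  -396.7  106.4] ang -178.12 gap 51.0 F [-0.1  1.  -0.7] g 31.3 j [-0.62  0.38 -0.14  1.06  0.02 -0.65]
(-92, -398, 135) d_tool [  2.   -0.6 -28.6]
(-107, -125, 135) d_tool [ 16.  272.9   6.2]
(-107, -125, 60) d_tool [-0.  -1.7 75. ]
(-107, -125, 29.5) d_tool [-0.  -0.7 30.5]
dish 0.92 top z 116.1 easel [ -91.4 -398.7  116.1] rad 27.1
dish 0.85 top z 75.9 easel [ -89.7 -399.4   75.9] rad 25.7
dish 0.69 top z 44.3 easel [ -78.9 -397.6   44.3] rad 22.8
dish 0.68 top z 60.1 easel [ -78.2 -398.1   60.1] rad 21.7
dish 0.51 top z 104.1 easel [-106.4   11.6  104.1] rad 22.9
dish 0.45 top z 27.2 easel [ -76.1 -400.3   27.2] rad 20.9
```

View pics/s8.png

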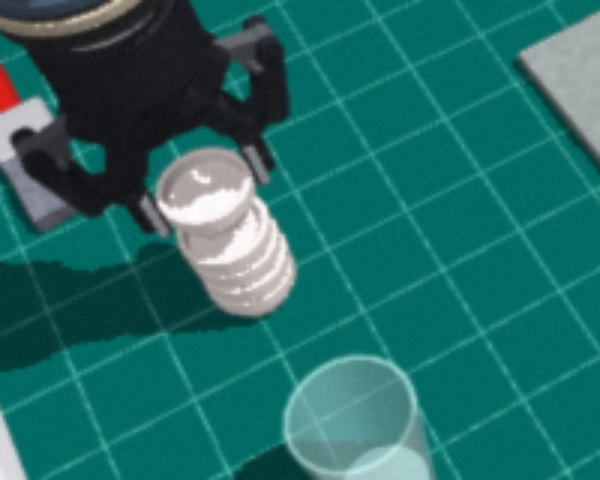

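>>> {"method": "carry_out", "body": {
  "targets": [
    {"slide":[0,0,-0.012],"spin":0,"gripper":0.5},
    {"slide":[0.001,0,-0.029],"spin":0,"gripper":0.5},
    {"slide":[0.004,0.02,-0.029],"spin":0,"gripper":0.5},
    {"slide":[0.006,0.046,-0.028],"spin":0,"gripper":0.5},
    {"slide":[0.008,0.073,-0.027],"spin":0,"gripper":0.5}
  ]
}}

```text
clock: 25.55
eef_pos: [0.4388, -0.2411, 0.1339]
ee_rot: [0.05, -3.14, -0.036]
contact_force: [0.5, 0.6, -0.1]
finger_gap: 0.6
grip_force: 31.5
```

>>> {"method": "carry_out", "body": {
  "targets": [
    {"slide":[0.001,0.027,0.001],"spin":0,"gripper":0.5},
    {"slide":[0.003,0.054,0.002],"spin":0,"gripper":0.5},
    {"slide":[0.004,0.081,0.002],"spin":0,"gripper":0.5},
    {"slide":[0.005,0.108,0.003],"spin":0,"gripper":0.5},
    {"slide":[0.006,0.135,0.003],"spin":0,"gripper":0.5}
  ]
}}

```text
clock: 25.97
eef_pos: [0.4282, -0.1055, 0.1339]
ee_rot: [0.051, -3.139, -0.036]
contact_force: [0.5, 0.2, -0.8]
finger_gap: 0.599
grip_force: 31.5
```

>>> {"method": "carry_out", "body": {
  "targets": [
    {"slide":[0.001,0.025,0],"spin":0,"gripper":0.5},
    {"slide":[0.003,0.05,0.001],"spin":0,"gripper":0.5},
    {"slide":[0.004,0.064,0.02],"spin":0,"gripper":0.5},
    {"slide":[0.004,0.064,0.05],"spin":0,"gripper":0.5},
    {"slide":[0.004,0.063,0.075],"spin":0,"gripper":0.5}
  ]
}}

```text
clock: 26.38
eef_pos: [0.4225, -0.0411, 0.0597]
ee_rot: [0.055, -3.141, -0.036]
contact_force: [-0.7, -0.6, -2.0]
finger_gap: 0.601
grip_force: 31.5
```

```bash
python3 -c "
from h import *
st(); to((-107,-125,30))
p=arm.read_camera('scene'); dishes(p)"
```

```text
t 26.38 easel mm [-107.1 -123.3   59.7] ang -178.01 gap 51.1 F [-0.7 -0.6 -2. ] g 31.5 j [-0.11  0.19 -0.55  0.84  0.02 -0.15]
(-107, -125, 30) d_tool [-0.1 -2.4 29.7]
dish 0.97 top z 75.9 easel [ -90.8 -400.1   75.9] rad 26.9
dish 0.82 top z 68.6 easel [-106.8 -124.6   68.6] rad 25.8
dish 0.64 top z 44.4 easel [ -79.4 -397.2   44.4] rad 23.2
dish 0.51 top z 65.0 easel [ -71.  -400.4   65. ] rad 14.5
```

>>> {"method": "carry_out", "body": {
  "targets": [
    {"slide":[0,-0.001,0.012],"spin":0,"gripper":0.5},
    {"slide":[0,-0.001,0.022],"spin":0,"gripper":0.5},
    {"slide":[0,-0.001,0.0295],"spin":0,"gripper":0.5},
    {"slide":[0,-0.001,0.0295],"spin":0,"gripper":0.5},
    {"slide":[0,-0.001,0.0295],"spin":0,"gripper":0.38}
  ]
}}

```text
clock: 26.9
eef_pos: [0.4226, -0.0426, 0.0316]
ee_rot: [0.051, -3.14, -0.036]
contact_force: [0.0, 0.2, -0.5]
finger_gap: 0.618
grip_force: 0.8
```

>>> {"method": "carry_out", "body": {
  "targets": [
    {"slide":[0,0,0],"spin":0,"gripper":0.3},
    {"slide":[0,0,0],"spin":0,"gripper":0.15},
    {"slide":[0,0,0],"spin":0,"gripper":0.1},
    {"slide":[0,0,-0.02],"spin":0,"gripper":0},
    {"slide":[0,0.001,-0.05],"spin":0,"gripper":0}
  ]
}}

```text
clock: 27.32
eef_pos: [0.4207, -0.0425, 0.0801]
ee_rot: [0.051, -3.135, -0.037]
contact_force: [-0.3, -0.5, -0.6]
finger_gap: 1.003
grip_force: 0.0
```

>>> {"method": "carry_out", "body": {
  "targets": [
    {"slide":[0,0,-0.03],"spin":0,"gripper":0},
    {"slide":[-0.001,-0.02,-0.04],"spin":0,"gripper":0},
    {"slide":[-0.003,-0.05,-0.041],"spin":0,"gripper":0},
    {"slide":[-0.005,-0.08,-0.042],"spin":0,"gripper":0},
    {"slide":[-0.006,-0.11,-0.043],"spin":0,"gripper":0}
  ]
}}

```text
clock: 27.73
eef_pos: [0.4324, -0.1546, 0.1221]
ee_rot: [0.053, -3.141, -0.036]
contact_force: [0.2, -0.0, 0.1]
finger_gap: 0.996
grip_force: 0.0
```

>>> {"method": "carry_out", "body": {
  "targets": [
    {"slide":[-0.002,-0.03,-0.001],"spin":0,"gripper":0},
    {"slide":[-0.004,-0.06,-0.001],"spin":0,"gripper":0},
    {"slide":[-0.006,-0.09,-0.002],"spin":0,"gripper":0},
    {"slide":[-0.008,-0.12,-0.003],"spin":0,"gripper":0},
    {"slide":[-0.01,-0.15,-0.003],"spin":0,"gripper":0}
  ]
}}

```text
clock: 28.15
eef_pos: [0.447, -0.3046, 0.1213]
ee_rot: [0.051, -3.14, -0.036]
contact_force: [0.7, 0.2, 0.7]
finger_gap: 1.001
grip_force: 0.0
```

>>> {"method": "carry_out", "body": {
  "targets": [
    {"slide":[0,-0.012,0],"spin":0,"gripper":0},
    {"slide":[0,-0.012,0],"spin":0,"gripper":0},
    {"slide":[0,-0.012,0],"spin":0,"gripper":0}
  ]
}}

```text
clock: 28.4
eef_pos: [0.4472, -0.3148, 0.1205]
ee_rot: [0.05, -3.139, -0.037]
contact_force: [0.1, 0.2, -0.2]
finger_gap: 1.0
grip_force: 0.0
```

```bash
python3 -c "
from h import *
p=arm.read_camera('scene'); dishes(p); print();p=arm.read_camera('wrist'); dishes(p)
st(); to((-91.5,-398.5,65))"
```

```text
dish 0.8 top z 75.7 easel [ -90.4 -400.4   75.7] rad 26.3
dish 0.69 top z 44.2 easel [ -78.5 -397.2   44.2] rad 23.1
dish 0.61 top z 60.1 easel [ -81.3 -398.3   60.1] rad 23.6
dish 0.57 top z 39.6 easel [-107.9 -126.2   39.6] rad 26.0
dish 0.51 top z 28.5 easel [ -78.3 -398.7   28.5] rad 22.3

dish 0.94 top z 74.3 easel [ -92.  -398.    74.3] rad 26.1
dish 0.84 top z 26.7 easel [-104.5 -398.1   26.7] rad 22.2
dish 0.72 top z 58.4 easel [-104.4 -394.3   58.4] rad 22.2
t 28.6 easel mm [ -92.1 -396.7  120.8] ang -178.04 gap 84.9 F [1.1 0.3 0.2] g 0.0 j [-0.62  0.37 -0.12  1.09  0.02 -0.66]
(-91.5, -398.5, 65) d_tool [-0.7 -3.1 55.8]
```

>>> {"method": "carry_out", "body": {
  "targets": [
    {"slide":[0,-0.001,0.02],"spin":0,"gripper":0},
    {"slide":[-0.001,-0.002,0.035],"spin":0,"gripper":0},
    {"slide":[-0.001,-0.003,0.048],"spin":0,"gripper":0},
    {"slide":[-0.001,-0.003,0.056],"spin":0,"gripper":0},
    {"slide":[-0.001,-0.003,0.056],"spin":0,"gripper":0.15}
  ]
}}

```text
clock: 29.02
eef_pos: [0.4477, -0.3154, 0.0633]
ee_rot: [0.053, -3.137, -0.039]
contact_force: [-0.4, -0.1, 0.2]
finger_gap: 0.881
grip_force: 0.0
```

>>> {"method": "carry_out", "body": {
  "targets": [
    {"slide":[0,0,0],"spin":0,"gripper":0.25},
    {"slide":[0,0,0],"spin":0,"gripper":0.33},
    {"slide":[0,0,0],"spin":0,"gripper":0.42},
    {"slide":[0,0,0],"spin":0,"gripper":0.5},
    {"slide":[0,0,0],"spin":0,"gripper":0.5}
  ]
}}

```text
clock: 29.43
eef_pos: [0.449, -0.3167, 0.0658]
ee_rot: [0.052, -3.141, -0.036]
contact_force: [-1.6, 3.1, 7.8]
finger_gap: 0.589
grip_force: 30.2
```

>>> {"method": "carry_out", "body": {
  "targets": [
    {"slide":[0,0,-0.004],"spin":0,"gripper":0.5},
    {"slide":[0,0,-0.01],"spin":0,"gripper":0.5},
    {"slide":[0,0,-0.022],"spin":0,"gripper":0.5},
    {"slide":[0,0.001,-0.04],"spin":0,"gripper":0.5},
    {"slide":[0,0.001,-0.055],"spin":0,"gripper":0.5}
  ]
}}

```text
clock: 29.85
eef_pos: [0.4485, -0.3169, 0.1212]
ee_rot: [0.052, -3.14, -0.036]
contact_force: [0.6, 0.3, -0.5]
finger_gap: 0.587
grip_force: 31.3
```

```bash
python3 -c "
from h import *
p=arm.read_camera('scene'); dishes(p)
st(); to((-34,-125,120),(-34,-125,60))"
```

```text
dish 0.95 top z 39.7 easel [-107.5 -125.9   39.7] rad 26.6
dish 0.72 top z 43.6 easel [ -84.2 -396.8   43.6] rad 24.3
dish 0.68 top z 59.8 easel [ -91.1 -398.5   59.8] rad 26.0
dish 0.68 top z 52.3 easel [-94.6 255.2  52.3] rad 25.1
dish 0.42 top z 27.9 easel [ -78.3 -399.8   27.9] rad 22.7
t 29.95 easel mm [ -90.  -400.8  122.6] ang -178.12 gap 50.1 F [ 0.6 -0.  -1.5] g 31.4 j [-0.63  0.37 -0.12  1.09  0.02 -0.66]
(-34, -125, 120) d_tool [-55.  275.9   8.3]
(-34, -125, 60) d_tool [ 0.1 -1.2 60. ]
```

>>> {"method": "carry_out", "body": {
  "targets": [
    {"slide":[-0.005,0.025,0],"spin":0,"gripper":0.5},
    {"slide":[-0.01,0.05,0.001],"spin":0,"gripper":0.5},
    {"slide":[-0.016,0.08,0.002],"spin":0,"gripper":0.5},
    {"slide":[-0.022,0.11,0.003],"spin":0,"gripper":0.5},
    {"slide":[-0.028,0.14,0.003],"spin":0,"gripper":0.5}
  ]
}}

```text
clock: 30.37
eef_pos: [0.4716, -0.1747, 0.1194]
ee_rot: [0.051, -3.139, -0.036]
contact_force: [1.2, 0.4, -0.8]
finger_gap: 0.584
grip_force: 31.4
```

>>> {"method": "carry_out", "body": {
  "targets": [
    {"slide":[-0.006,0.03,0],"spin":0,"gripper":0.5},
    {"slide":[-0.012,0.06,0.001],"spin":0,"gripper":0.5},
    {"slide":[-0.018,0.09,0.002],"spin":0,"gripper":0.5},
    {"slide":[-0.024,0.12,0.003],"spin":0,"gripper":0.5},
    {"slide":[-0.027,0.136,0.003],"spin":0,"gripper":0.5}
  ]
}}

```text
clock: 30.78
eef_pos: [0.4944, -0.0364, 0.1197]
ee_rot: [0.054, -3.139, -0.037]
contact_force: [-0.4, -1.3, -0.0]
finger_gap: 0.587
grip_force: 31.4
```

>>> {"method": "carry_out", "body": {
  "targets": [
    {"slide":[0,0,0.01],"spin":0,"gripper":0.5},
    {"slide":[0,0,0.03],"spin":0,"gripper":0.5},
    {"slide":[0,-0.001,0.05],"spin":0,"gripper":0.5},
    {"slide":[0,-0.001,0.06],"spin":0,"gripper":0.5},
    {"slide":[0,-0.001,0.06],"spin":0,"gripper":0.5}
  ]
}}

```text
clock: 31.2
eef_pos: [0.4926, -0.039, 0.0576]
ee_rot: [0.051, -3.136, -0.037]
contact_force: [-1.0, 0.4, -0.7]
finger_gap: 0.585
grip_force: 31.5
```

```bash
python3 -c "
from h import *
p=arm.read_camera('scene'); dishes(p)
st()"
```

```text
dish 0.97 top z 59.7 easel [ -91.1 -399.6   59.7] rad 27.5
dish 0.91 top z 67.3 easel [ -36.8 -125.6   67.3] rad 26.3
dish 0.61 top z 31.7 easel [ -78.9 -399.4   31.7] rad 22.3
dish 0.48 top z 44.2 easel [ -77.1 -397.1   44.2] rad 21.3
dish 0.23 top z 56.7 easel [ 4.8  1.9 56.7] rad 151.1
t 31.3 easel mm [ -35.4 -123.9   60.1] ang -178.14 gap 49.5 F [ 0.3  0.1 -0.6] g 31.5 j [-0.09  0.32 -0.37  0.89  0.02 -0.13]
```

>>> {"method": "carry_out", "body": {
  "targets": [
    {"slide":[0,0,0.012],"spin":0,"gripper":0.5},
    {"slide":[0,-0.001,0.022],"spin":0,"gripper":0.5},
    {"slide":[0,-0.001,0.028],"spin":0,"gripper":0.5},
    {"slide":[0,-0.001,0.028],"spin":0,"gripper":0.5},
    {"slide":[0,-0.001,0.028],"spin":0,"gripper":0.38}
  ]
}}

```text
clock: 31.72
eef_pos: [0.4942, -0.0392, 0.032]
ee_rot: [0.051, -3.139, -0.036]
contact_force: [-0.6, -0.7, 1.2]
finger_gap: 0.617
grip_force: 0.0
```

>>> {"method": "carry_out", "body": {
  "targets": [
    {"slide":[0,0,0],"spin":0,"gripper":0.3},
    {"slide":[0,0,0],"spin":0,"gripper":0.15},
    {"slide":[0,0,0],"spin":0,"gripper":0.1},
    {"slide":[0,0,-0.02],"spin":0,"gripper":0},
    {"slide":[0,0.001,-0.05],"spin":0,"gripper":0}
  ]
}}

```text
clock: 32.13
eef_pos: [0.4926, -0.0391, 0.0807]
ee_rot: [0.052, -3.135, -0.037]
contact_force: [-0.6, 0.3, -0.2]
finger_gap: 1.0
grip_force: 0.0
```

>>> {"method": "carry_out", "body": {
  "targets": [
    {"slide":[0,0,-0.03],"spin":0,"gripper":0},
    {"slide":[0.004,-0.02,-0.03],"spin":0,"gripper":0},
    {"slide":[0.01,-0.05,-0.031],"spin":0,"gripper":0},
    {"slide":[0.016,-0.08,-0.032],"spin":0,"gripper":0},
    {"slide":[0.022,-0.11,-0.033],"spin":0,"gripper":0}
  ]
}}

```text
clock: 32.55
eef_pos: [0.4759, -0.1517, 0.1129]
ee_rot: [0.053, -3.14, -0.036]
contact_force: [0.6, 0.4, 0.9]
finger_gap: 1.003
grip_force: 0.0
```

>>> {"method": "carry_out", "body": {
  "targets": [
    {"slide":[0.006,-0.03,-0.001],"spin":0,"gripper":0},
    {"slide":[0.012,-0.06,-0.001],"spin":0,"gripper":0},
    {"slide":[0.018,-0.09,-0.002],"spin":0,"gripper":0},
    {"slide":[0.024,-0.12,-0.003],"spin":0,"gripper":0},
    {"slide":[0.03,-0.15,-0.003],"spin":0,"gripper":0}
  ]
}}

```text
clock: 32.97
eef_pos: [0.4506, -0.3032, 0.1124]
ee_rot: [0.052, -3.14, -0.036]
contact_force: [1.2, 0.3, 0.2]
finger_gap: 1.004
grip_force: 0.0
```

>>> {"method": "carry_out", "body": {
  "targets": [
    {"slide":[0.003,-0.012,0],"spin":0,"gripper":0},
    {"slide":[0.003,-0.012,0],"spin":0,"gripper":0},
    {"slide":[0.003,-0.012,0],"spin":0,"gripper":0}
  ]
}}

```text
clock: 33.22
eef_pos: [0.4482, -0.3137, 0.1116]
ee_rot: [0.05, -3.139, -0.037]
contact_force: [0.3, 0.4, -1.1]
finger_gap: 1.0
grip_force: 0.0
```

```bash
python3 -c "
from h import *
p=arm.read_camera('scene'); dishes(p); print();p=arm.read_camera('wrist'); dishes(p)
st(); to((-91.5,-398.5,49))"
```

```text
dish 0.97 top z 59.7 easel [ -90.5 -397.3   59.7] rad 27.1
dish 0.83 top z 39.7 easel [-109.1 -127.6   39.7] rad 27.4
dish 0.82 top z 39.4 easel [ -35.6 -125.6   39.4] rad 26.9
dish 0.63 top z 31.6 easel [ -76.  -400.3   31.6] rad 20.3
dish 0.46 top z 46.3 easel [ -76.3 -399.2   46.3] rad 21.1

dish 0.96 top z 42.8 easel [-109.9 -390.6   42.8] rad 16.2
dish 0.88 top z 58.3 easel [ -92.2 -397.1   58.3] rad 25.9
dish 0.83 top z 31.1 easel [-110.2 -394.1   31.1] rad 17.0
t 33.42 easel mm [ -90.9 -395.5  111.8] ang -178.03 gap 85.2 F [-0.1 -0.4  0.2] g 0.0 j [-0.62  0.38 -0.14  1.07  0.02 -0.65]
(-91.5, -398.5, 49) d_tool [ 0.5 -4.5 62.7]
```

>>> {"method": "carry_out", "body": {
  "targets": [
    {"slide":[0,-0.001,0.02],"spin":0,"gripper":0},
    {"slide":[0,-0.002,0.04],"spin":0,"gripper":0},
    {"slide":[0.001,-0.003,0.055],"spin":0,"gripper":0},
    {"slide":[0.001,-0.0035,0.063],"spin":0,"gripper":0},
    {"slide":[0.001,-0.0035,0.063],"spin":0,"gripper":0.15}
  ]
}}

```text
clock: 33.83
eef_pos: [0.4467, -0.3145, 0.0472]
ee_rot: [0.053, -3.137, -0.039]
contact_force: [0.1, 0.5, -0.3]
finger_gap: 0.884
grip_force: 0.0
```

>>> {"method": "carry_out", "body": {
  "targets": [
    {"slide":[0,0,0],"spin":0,"gripper":0.25},
    {"slide":[0,0,0],"spin":0,"gripper":0.33},
    {"slide":[0,0,0],"spin":0,"gripper":0.42},
    {"slide":[0,0,0],"spin":0,"gripper":0.5},
    {"slide":[0,0,0],"spin":0,"gripper":0.5}
  ]
}}

```text
clock: 34.25
eef_pos: [0.4481, -0.3159, 0.0499]
ee_rot: [-0.052, 3.141, 0.035]
contact_force: [0.1, 3.7, 8.0]
finger_gap: 0.589
grip_force: 30.0
```

>>> {"method": "carry_out", "body": {
  "targets": [
    {"slide":[0,0,-0.004],"spin":0,"gripper":0.5},
    {"slide":[0,0,-0.01],"spin":0,"gripper":0.5},
    {"slide":[0,0,-0.025],"spin":0,"gripper":0.5},
    {"slide":[0,0.001,-0.048],"spin":0,"gripper":0.5},
    {"slide":[0,0.001,-0.065],"spin":0,"gripper":0.5}
  ]
}}

```text
clock: 34.67
eef_pos: [0.4476, -0.3164, 0.1157]
ee_rot: [0.052, -3.14, -0.035]
contact_force: [0.4, -0.4, -0.4]
finger_gap: 0.584
grip_force: 31.3
```

```bash
python3 -c "
from h import *
p=arm.read_camera('scene'); dishes(p)
st(); to((34,-125,115),(34,-125,60))"
```

```text
dish 0.97 top z 39.2 easel [-107.5 -126.7   39.2] rad 26.1
dish 0.89 top z 43.7 easel [ -89.9 -399.8   43.7] rad 27.1
dish 0.74 top z 39.8 easel [ -36.5 -126.5   39.8] rad 26.9
dish 0.68 top z 125.5 easel [ -91.7 -400.5  125.5] rad 26.6
dish 0.45 top z 27.8 easel [ -76.2 -399.9   27.8] rad 20.3
t 34.77 easel mm [ -90.8 -400.3  117.1] ang -178.12 gap 49.9 F [ 0.2 -0.5 -0.1] g 31.4 j [-0.63  0.37 -0.13  1.08  0.02 -0.66]
(34, -125, 115) d_tool [-123.7  275.7    8. ]
(34, -125, 60) d_tool [ 0.2 -1.1 55. ]
```

>>> {"method": "carry_out", "body": {
  "targets": [
    {"slide":[-0.011,0.024,0],"spin":0,"gripper":0.5},
    {"slide":[-0.023,0.052,0.001],"spin":0,"gripper":0.5},
    {"slide":[-0.036,0.08,0.002],"spin":0,"gripper":0.5},
    {"slide":[-0.049,0.109,0.003],"spin":0,"gripper":0.5},
    {"slide":[-0.062,0.138,0.003],"spin":0,"gripper":0.5}
  ]
}}

```text
clock: 35.18
eef_pos: [0.505, -0.1749, 0.1136]
ee_rot: [0.051, -3.139, -0.036]
contact_force: [0.9, -1.3, 0.2]
finger_gap: 0.589
grip_force: 31.4
```

>>> {"method": "carry_out", "body": {
  "targets": [
    {"slide":[-0.013,0.029,0],"spin":0,"gripper":0.5},
    {"slide":[-0.026,0.058,0.001],"spin":0,"gripper":0.5},
    {"slide":[-0.039,0.087,0.002],"spin":0,"gripper":0.5},
    {"slide":[-0.053,0.117,0.003],"spin":0,"gripper":0.5},
    {"slide":[-0.062,0.138,0.003],"spin":0,"gripper":0.5}
  ]
}}

```text
clock: 35.6
eef_pos: [0.5629, -0.0338, 0.1137]
ee_rot: [0.053, -3.139, -0.037]
contact_force: [0.5, -0.3, -0.7]
finger_gap: 0.585
grip_force: 31.4
```

>>> {"method": "carry_out", "body": {
  "targets": [
    {"slide":[0,0,0.01],"spin":0,"gripper":0.5},
    {"slide":[0,0,0.03],"spin":0,"gripper":0.5},
    {"slide":[0,-0.001,0.048],"spin":0,"gripper":0.5},
    {"slide":[0,-0.001,0.055],"spin":0,"gripper":0.5},
    {"slide":[0,-0.001,0.055],"spin":0,"gripper":0.5}
  ]
}}

```text
clock: 36.02
eef_pos: [0.5608, -0.0362, 0.0571]
ee_rot: [0.051, -3.136, -0.037]
contact_force: [0.0, 0.1, 0.2]
finger_gap: 0.583
grip_force: 31.4
```

```bash
python3 -c "
from h import *
p=arm.read_camera('scene'); dishes(p)
st()"
```

```text
dish 0.95 top z 43.8 easel [ -90.3 -398.1   43.8] rad 26.4
dish 0.6 top z 67.2 easel [  31.1 -126.2   67.2] rad 26.9
dish 0.47 top z 28.1 easel [ -76.9 -399.5   28.1] rad 20.7
dish 0.15 top z 105.8 easel [-33.8  14.4 105.8] rad 23.3
t 36.12 easel mm [  32.8 -123.6   59.3] ang -178.14 gap 49.8 F [-0.1 -0.6 -0.5] g 31.4 j [-0.08  0.44 -0.18  0.95  0.02 -0.11]
```

>>> {"method": "carry_out", "body": {
  "targets": [
    {"slide":[0,0,0.012],"spin":0,"gripper":0.5},
    {"slide":[0,-0.001,0.022],"spin":0,"gripper":0.5},
    {"slide":[0,-0.001,0.028],"spin":0,"gripper":0.5},
    {"slide":[0,-0.001,0.028],"spin":0,"gripper":0.5},
    {"slide":[0,-0.001,0.028],"spin":0,"gripper":0.38}
  ]
}}

```text
clock: 36.53
eef_pos: [0.5622, -0.0364, 0.0309]
ee_rot: [0.052, -3.139, -0.036]
contact_force: [-1.2, -0.4, 0.9]
finger_gap: 0.623
grip_force: 0.0
```

>>> {"method": "carry_out", "body": {
  "targets": [
    {"slide":[0,0,0],"spin":0,"gripper":0.3},
    {"slide":[0,0,0],"spin":0,"gripper":0.15},
    {"slide":[0,0,0],"spin":0,"gripper":0.1},
    {"slide":[0,0,-0.02],"spin":0,"gripper":0},
    {"slide":[0,0.001,-0.05],"spin":0,"gripper":0}
  ]
}}

```text
clock: 36.95
eef_pos: [0.5604, -0.0364, 0.0792]
ee_rot: [0.051, -3.135, -0.037]
contact_force: [0.2, -0.2, 0.2]
finger_gap: 0.997
grip_force: 0.0
```

>>> {"method": "carry_out", "body": {
  "targets": [
    {"slide":[0,0,-0.025],"spin":0,"gripper":0},
    {"slide":[0.009,-0.02,-0.025],"spin":0,"gripper":0},
    {"slide":[0.022,-0.049,-0.026],"spin":0,"gripper":0},
    {"slide":[0.036,-0.08,-0.027],"spin":0,"gripper":0},
    {"slide":[0.05,-0.11,-0.028],"spin":0,"gripper":0}
  ]
}}

```text
clock: 37.37
eef_pos: [0.5155, -0.1497, 0.1067]
ee_rot: [0.053, -3.14, -0.036]
contact_force: [0.2, -0.6, 1.0]
finger_gap: 1.002
grip_force: 0.0
```

>>> {"method": "carry_out", "body": {
  "targets": [
    {"slide":[0.014,-0.03,-0.001],"spin":0,"gripper":0},
    {"slide":[0.028,-0.06,-0.001],"spin":0,"gripper":0},
    {"slide":[0.042,-0.09,-0.002],"spin":0,"gripper":0},
    {"slide":[0.056,-0.12,-0.003],"spin":0,"gripper":0},
    {"slide":[0.068,-0.15,-0.003],"spin":0,"gripper":0}
  ]
}}

```text
clock: 37.78
eef_pos: [0.452, -0.3023, 0.1064]
ee_rot: [0.052, -3.14, -0.036]
contact_force: [0.6, -0.2, -0.7]
finger_gap: 0.998
grip_force: 0.0
```

>>> {"method": "carry_out", "body": {
  "targets": [
    {"slide":[0.005,-0.013,0],"spin":0,"gripper":0},
    {"slide":[0.005,-0.013,0],"spin":0,"gripper":0},
    {"slide":[0.005,-0.013,0],"spin":0,"gripper":0}
  ]
}}

```text
clock: 38.03
eef_pos: [0.4483, -0.3142, 0.1056]
ee_rot: [0.05, -3.139, -0.037]
contact_force: [-0.4, 0.2, 0.3]
finger_gap: 0.998
grip_force: 0.0
```

```bash
python3 -c "
from h import *
p=arm.read_camera('scene'); dishes(p); print();p=arm.read_camera('wrist'); dishes(p)
st(); to((-91.5,-398,33))"
```

```text
dish 0.97 top z 43.6 easel [ -89.7 -398.    43.6] rad 25.9
dish 0.97 top z 39.8 easel [ -36.1 -127.1   39.8] rad 26.8
dish 0.91 top z 39.7 easel [  31.7 -125.6   39.7] rad 27.0
dish 0.71 top z 39.8 easel [-107.7 -126.    39.8] rad 26.9
dish 0.56 top z 28.1 easel [ -81.5 -398.4   28.1] rad 22.4

dish 0.87 top z 42.2 easel [ -91.4 -396.6   42.2] rad 26.0
dish 0.82 top z 26.5 easel [-104.1 -397.5   26.5] rad 22.4
t 38.23 easel mm [ -90.7 -395.9  105.7] ang -178.03 gap 85.1 F [0.4 0.2 0.3] g 0.0 j [-0.62  0.38 -0.15  1.06  0.02 -0.65]
(-91.5, -398, 33) d_tool [ 0.8 -3.8 72.6]
```

>>> {"method": "carry_out", "body": {
  "targets": [
    {"slide":[0,-0.001,0.025],"spin":0,"gripper":0},
    {"slide":[0,-0.002,0.048],"spin":0,"gripper":0},
    {"slide":[0.001,-0.003,0.065],"spin":0,"gripper":0},
    {"slide":[0.001,-0.0033,0.073],"spin":0,"gripper":0},
    {"slide":[0.001,-0.0033,0.073],"spin":0,"gripper":0.15}
  ]
}}

```text
clock: 38.65
eef_pos: [0.4467, -0.3144, 0.0311]
ee_rot: [0.053, -3.137, -0.039]
contact_force: [-0.5, 0.9, -0.3]
finger_gap: 0.884
grip_force: 0.0
```

>>> {"method": "carry_out", "body": {
  "targets": [
    {"slide":[0,0,0],"spin":0,"gripper":0.25},
    {"slide":[0,0,0],"spin":0,"gripper":0.33},
    {"slide":[0,0,0],"spin":0,"gripper":0.42},
    {"slide":[0,0,0],"spin":0,"gripper":0.5},
    {"slide":[0,0,0],"spin":0,"gripper":0.5}
  ]
}}

```text
clock: 39.07
eef_pos: [0.4482, -0.316, 0.0341]
ee_rot: [-0.052, 3.141, 0.035]
contact_force: [-0.9, 1.2, 8.5]
finger_gap: 0.593
grip_force: 29.9
```

>>> {"method": "carry_out", "body": {
  "targets": [
    {"slide":[0,0,-0.004],"spin":0,"gripper":0.5},
    {"slide":[0,0,-0.01],"spin":0,"gripper":0.5},
    {"slide":[0,0,-0.025],"spin":0,"gripper":0.5},
    {"slide":[0,0.001,-0.05],"spin":0,"gripper":0.5},
    {"slide":[0,0.002,-0.08],"spin":0,"gripper":0.5}
  ]
}}

```text
clock: 39.48
eef_pos: [0.4467, -0.315, 0.1132]
ee_rot: [0.052, -3.138, -0.038]
contact_force: [0.5, -0.5, -1.5]
finger_gap: 0.586
grip_force: 31.4
```

```bash
python3 -c "
from h import *
p=arm.read_camera('scene'); dishes(p)
st(); to((106,-125,115),(106,-125,60))"
```

```text
dish 0.93 top z 39.7 easel [-107.8 -126.1   39.7] rad 26.9
dish 0.91 top z 27.7 easel [ -89.8 -398.    27.7] rad 26.2
dish 0.86 top z 39.5 easel [ -34.3 -126.9   39.5] rad 25.6
dish 0.62 top z 39.6 easel [  32.9 -126.3   39.6] rad 27.0
t 39.58 easel mm [ -90.2 -400.   117.8] ang -178.12 gap 50.3 F [ 0.7  0.2 -0.7] g 31.4 j [-0.62  0.37 -0.13  1.08  0.02 -0.66]
(106, -125, 115) d_tool [-195.1  275.6    8.8]
(106, -125, 60) d_tool [ 0.2 -1.  55. ]
```

>>> {"method": "carry_out", "body": {
  "targets": [
    {"slide":[-0.017,0.024,0],"spin":0,"gripper":0.5},
    {"slide":[-0.037,0.052,0.001],"spin":0,"gripper":0.5},
    {"slide":[-0.057,0.08,0.002],"spin":0,"gripper":0.5},
    {"slide":[-0.077,0.109,0.003],"spin":0,"gripper":0.5},
    {"slide":[-0.097,0.137,0.003],"spin":0,"gripper":0.5}
  ]
}}

```text
clock: 40.0
eef_pos: [0.5406, -0.1739, 0.113]
ee_rot: [0.051, -3.14, -0.036]
contact_force: [0.6, 0.1, -1.4]
finger_gap: 0.592
grip_force: 31.4
```

>>> {"method": "carry_out", "body": {
  "targets": [
    {"slide":[-0.02,0.029,0],"spin":0,"gripper":0.5},
    {"slide":[-0.041,0.058,0.001],"spin":0,"gripper":0.5},
    {"slide":[-0.062,0.087,0.002],"spin":0,"gripper":0.5},
    {"slide":[-0.083,0.117,0.003],"spin":0,"gripper":0.5},
    {"slide":[-0.098,0.138,0.003],"spin":0,"gripper":0.5}
  ]
}}

```text
clock: 40.42
eef_pos: [0.6345, -0.0314, 0.1129]
ee_rot: [0.054, -3.14, -0.037]
contact_force: [-0.0, -0.4, -0.5]
finger_gap: 0.593
grip_force: 31.4
```

>>> {"method": "carry_out", "body": {
  "targets": [
    {"slide":[0,0,0.01],"spin":0,"gripper":0.5},
    {"slide":[0,0,0.03],"spin":0,"gripper":0.5},
    {"slide":[0,-0.001,0.048],"spin":0,"gripper":0.5},
    {"slide":[0,-0.001,0.055],"spin":0,"gripper":0.5},
    {"slide":[0,-0.001,0.055],"spin":0,"gripper":0.5}
  ]
}}

```text
clock: 40.83
eef_pos: [0.632, -0.034, 0.0562]
ee_rot: [0.051, -3.137, -0.037]
contact_force: [-0.6, -0.1, -0.7]
finger_gap: 0.59
grip_force: 31.5
```

```bash
python3 -c "
from h import *
p=arm.read_camera('scene'); dishes(p)
st()"
```

```text
dish 0.97 top z 27.8 easel [ -90.5 -397.8   27.8] rad 26.5
dish 0.81 top z 39.9 easel [ -35.2 -124.7   39.9] rad 27.2
dish 0.69 top z 39.6 easel [-107.6 -125.4   39.6] rad 27.1
dish 0.59 top z 66.1 easel [ 106.5 -123.9   66.1] rad 26.0
dish 0.43 top z 40.5 easel [  15.7 -128.4   40.5] rad 19.2
t 40.93 easel mm [ 103.9 -124.    58.5] ang -178.13 gap 50.7 F [ 0.1  0.1 -0.5] g 31.5 j [-0.06  0.58  0.03  1.03  0.02 -0.1 ]
```

>>> {"method": "carry_out", "body": {
  "targets": [
    {"slide":[0,0,0.012],"spin":0,"gripper":0.5},
    {"slide":[0,-0.001,0.021],"spin":0,"gripper":0.5},
    {"slide":[0,-0.001,0.027],"spin":0,"gripper":0.5},
    {"slide":[0,-0.001,0.027],"spin":0,"gripper":0.5},
    {"slide":[0,-0.001,0.027],"spin":0,"gripper":0.38}
  ]
}}

```text
clock: 41.35
eef_pos: [0.6332, -0.0344, 0.0309]
ee_rot: [0.052, -3.139, -0.036]
contact_force: [0.2, -0.4, 0.6]
finger_gap: 0.623
grip_force: 0.0
```

>>> {"method": "carry_out", "body": {
  "targets": [
    {"slide":[0,0,0],"spin":0,"gripper":0.3},
    {"slide":[0,0,0],"spin":0,"gripper":0.15},
    {"slide":[0,0,0],"spin":0,"gripper":0.1},
    {"slide":[0,0,-0.02],"spin":0,"gripper":0},
    {"slide":[0,0.001,-0.05],"spin":0,"gripper":0}
  ]
}}

```text
clock: 41.77
eef_pos: [0.6313, -0.0344, 0.0788]
ee_rot: [0.052, -3.134, -0.037]
contact_force: [1.0, 0.4, 0.7]
finger_gap: 0.997
grip_force: 0.0
```

>>> {"method": "carry_out", "body": {
  "targets": [
    {"slide":[0,0,-0.03],"spin":0,"gripper":0},
    {"slide":[0.01,0,-0.06],"spin":0,"gripper":0},
    {"slide":[0.03,-0.02,-0.09],"spin":0,"gripper":0},
    {"slide":[0.05,-0.04,-0.11],"spin":0,"gripper":0},
    {"slide":[0.08,-0.06,-0.12],"spin":0,"gripper":0}
  ]
}}

```text
clock: 42.18
eef_pos: [0.5566, -0.1004, 0.2022]
ee_rot: [-0.053, 3.138, 0.035]
contact_force: [0.3, -0.4, 0.1]
finger_gap: 1.0
grip_force: 0.0
```

>>> {"method": "carry_out", "body": {
  "targets": [
    {"slide":[0.03,-0.02,0],"spin":0,"gripper":0},
    {"slide":[0.06,-0.04,0],"spin":0,"gripper":0},
    {"slide":[0.09,-0.06,0],"spin":0,"gripper":0},
    {"slide":[0.11,-0.08,0],"spin":0,"gripper":0},
    {"slide":[0.11,-0.08,0],"spin":0,"gripper":0}
  ]
}}

```text
clock: 42.6
eef_pos: [0.4451, -0.1858, 0.1982]
ee_rot: [0.047, -3.139, -0.035]
contact_force: [0.1, 2.3, 0.7]
finger_gap: 1.001
grip_force: 0.0
```

```bash
python3 -c "
from h import *
p=arm.read_camera('scene'); dishes(p);panels(p);save(p,'s9')
st()"
```

```text
dish 0.97 top z 39.9 easel [  32.8 -126.2   39.9] rad 27.0
dish 0.79 top z 27.8 easel [ -90.5 -398.6   27.8] rad 26.8
dish 0.77 top z 39.6 easel [ -35.5 -124.8   39.6] rad 26.9
dish 0.62 top z 49.9 easel [ 107.6 -201.1   49.9] rad 18.5
dish 0.62 top z 39.4 easel [-107.3 -126.1   39.4] rad 26.6
0.93 [[157.0, -288.0, 3.0], [204.0, -263.0, 9.0], [249.0, -238.0, 13.0]]
0.85 [[-131.0, -40.0, 30.0], [-106.0, -10.0, 67.0], [-84.0, 18.0, 106.0]]
0.76 [[-59.0, -40.0, 28.0], [-33.0, -10.0, 67.0], [-11.0, 19.0, 106.0]]
0.7 [[10.0, -39.0, 32.0], [34.0, -10.0, 69.0], [56.0, 15.0, 106.0]]
0.63 [[82.0, -40.0, 31.0], [105.0, -11.0, 68.0], [127.0, 14.0, 106.0]]
t 42.75 easel mm [ -86.4 -266.4  198. ] ang -178.16 gap 85.0 F [ 0.4 -0.8  0.2] g 0.0 j [-0.4   0.2  -0.15  1.23  0.02 -0.43]
```

View pics/s9.png

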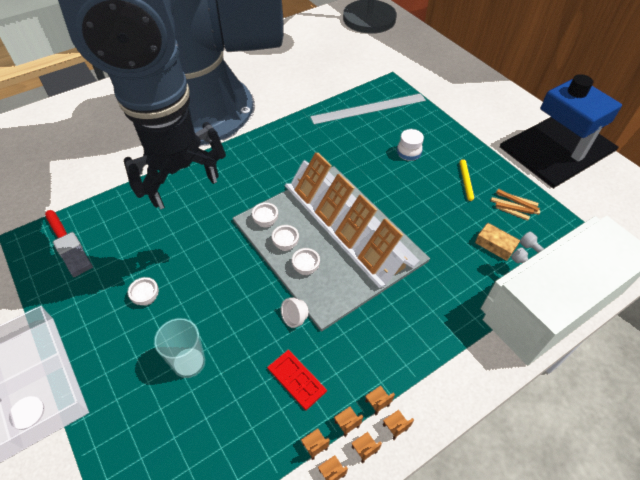

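>>> {"method": "carry_out", "body": {
  "targets": [
    {"slide":[0,0,0],"spin":0,"gripper":0},
    {"slide":[0,0,0],"spin":0,"gripper":0},
    {"slide":[0,0,0],"spin":0,"gripper":0},
    {"slide":[0,0,0],"spin":0,"gripper":0},
    {"slide":[0,0,0],"spin":0,"gripper":0}
  ]
}}

```text
clock: 43.17
eef_pos: [0.4484, -0.183, 0.1975]
ee_rot: [0.053, -3.139, -0.037]
contact_force: [0.2, -0.4, 0.2]
finger_gap: 0.995
grip_force: 0.0
```

```bash
python3 -c "
from h import *
im=[]
for n,c in (('scene',(270,350,240,350)),('top',(150,230,320,430))):
    p=arm.read_camera(n); W=cloud(p)
    for r in arm.trace(p,'dish_a'):
        g=easel(W[r['region']]); g=g[~np.isnan(g[:,0])]
        if len(g) and abs(np.median(g[:,0])-106)<30 and len(g)<2000: print(n,r['pixel'],len(g),np.percentile(g,[2,50,98],axis=0).round(1).tolist())
    E=easel(W.reshape(-1,3)); E=E[(abs(E[:,0]-106)<45)&(abs(E[:,1]+195)<45)&(E[:,2]>17)]
    if len(E): 
        print(n,len(E),np.percentile(E,[1,50,99],axis=0).round(1).tolist())
    r0,r1,c0,c1=c; im.append(cv2.resize(p['color'][r0:r1,c0:c1,::-1],(400,291),interpolation=cv2.INTER_CUBIC))
cv2.imwrite('pics/z10.png',np.hstack(im))"
```

```text
scene [309.7, 296.6] 604 [[83.0, -218.9, 6.7], [106.7, -202.1, 25.2], [130.2, -181.5, 51.3]]
scene 451 [[81.0, -214.2, 17.4], [108.0, -198.6, 32.4], [130.5, -178.4, 52.6]]
top [209.7, 343.8] 209 [[81.8, -216.7, 3.0], [103.4, -198.3, 31.6], [125.0, -181.7, 52.3]]
top 180 [[79.1, -213.4, 17.4], [101.9, -193.1, 35.9], [130.5, -158.0, 53.7]]
```

View pics/z10.png

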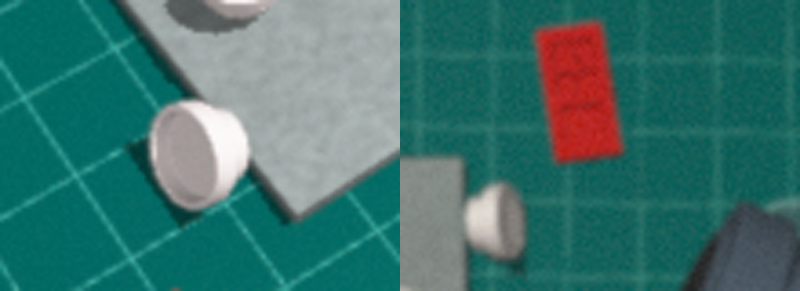

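```bash
python3 -c "
from h import *
st(); to((106.5,-194.5,150),(106.5,-194.5,30),(106.5,-194.5,100),(106,-165,100),(106,-165,43))"
```

```text
t 43.37 easel mm [ -86.6 -266.3  197.6] ang -178.11 gap 85.3 F [ 0.7  0.3 -0.6] g 0.0 j [-0.4   0.2  -0.15  1.23  0.02 -0.43]
(106.5, -194.5, 150) d_tool [-192.9   71.4   49.1]
(106.5, -194.5, 30) d_tool [ -0.2  -2.8 120. ]
(106.5, -194.5, 100) d_tool [  0.1   1.6 -70. ]
(106, -165, 100) d_tool [ 0.6 29.5  0.7]
(106, -165, 43) d_tool [-0.1 -1.3 57. ]
```

>>> {"method": "carry_out", "body": {
  "targets": [
    {"slide":[-0.025,0.01,0],"spin":0,"gripper":0},
    {"slide":[-0.055,0.02,0],"spin":0,"gripper":0},
    {"slide":[-0.085,0.031,0],"spin":0,"gripper":0},
    {"slide":[-0.115,0.042,0],"spin":0,"gripper":0},
    {"slide":[-0.145,0.053,0.01],"spin":0,"gripper":0}
  ]
}}

```text
clock: 43.78
eef_pos: [0.5934, -0.1249, 0.1902]
ee_rot: [-0.051, 3.14, 0.035]
contact_force: [-0.4, -0.6, 0.7]
finger_gap: 1.0
grip_force: 0.0
```

>>> {"method": "carry_out", "body": {
  "targets": [
    {"slide":[-0.025,0.01,0.015],"spin":0,"gripper":0},
    {"slide":[-0.048,0.0184,0.039],"spin":0,"gripper":0},
    {"slide":[-0.048,0.018,0.07],"spin":0,"gripper":0},
    {"slide":[-0.048,0.0175,0.09],"spin":0,"gripper":0},
    {"slide":[-0.048,0.0175,0.09],"spin":0,"gripper":0}
  ]
}}

```text
clock: 44.2
eef_pos: [0.6363, -0.1036, 0.0943]
ee_rot: [0.052, -3.132, -0.038]
contact_force: [0.1, 0.6, 0.1]
finger_gap: 0.997
grip_force: 0.0
```

>>> {"method": "carry_out", "body": {
  "targets": [
    {"slide":[0,0,0],"spin":0,"gripper":0},
    {"slide":[0,0,0],"spin":0,"gripper":0}
  ]
}}

```text
clock: 44.37
eef_pos: [0.6391, -0.1045, 0.1008]
ee_rot: [-0.051, 3.141, 0.036]
contact_force: [0.3, -0.4, -0.1]
finger_gap: 1.002
grip_force: 0.0
```

```bash
python3 -c "
from h import *
st(); to((106.5,-194.5,30))
p=arm.read_camera('scene'); save(p,'s11',(230,390,180,380),3)
W=easel(cloud(p).reshape(-1,3)); E=W[(abs(W[:,0]-106)<30)&(abs(W[:,1]+195)<28)&(W[:,2]>17)&(W[:,2]<60)]
print(len(E),np.percentile(E,[1,50,99],axis=0).round(1).tolist())
"
```

```text
t 44.37 easel mm [ 107.1 -194.6  100.8] ang -178.13 gap 85.2 F [ 0.3 -0.4 -0.1] g 0.0 j [-0.17  0.58  0.15  1.15  0.02 -0.21]
(106.5, -194.5, 30) d_tool [ 0.6 -1.5 70.8]
449 [[80.8, -214.5, 17.2], [107.9, -198.9, 32.5], [131.0, -179.3, 53.1]]
```

View pics/s11.png

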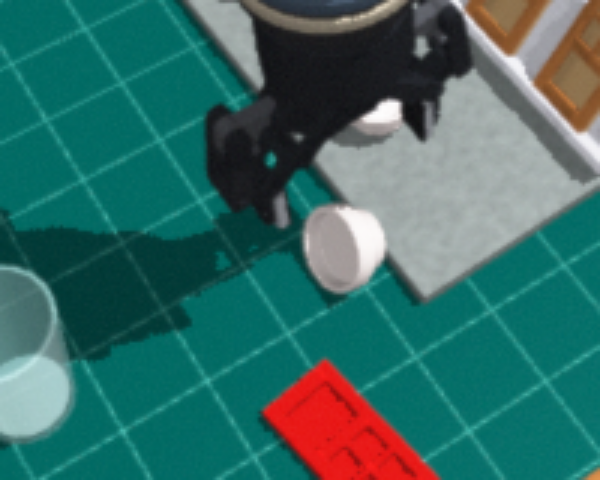

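```bash
python3 -c "
from h import *
for n in ('scene','wrist','top'):
    p=arm.read_camera(n)
    W=easel(cloud(p).reshape(-1,3)); E=W[(abs(W[:,0]-106)<8)&(abs(W[:,1]+198)<30)&(W[:,2]<60)]
    print(n)
    for z in range(-2,58,5):
        q=E[(E[:,2]>=z)&(E[:,2]<z+5)]
        if len(q) and z>2: print(z,len(q),np.percentile(q[:,1],[3,50,97]).round(0))
"
```

```text
scene
3 34 [-225. -213. -208.]
8 55 [-220. -209. -169.]
13 29 [-207. -204. -169.]
18 19 [-204. -203. -200.]
23 15 [-202. -200. -199.]
28 18 [-199. -198. -179.]
33 30 [-197. -183. -179.]
38 1 [-185. -185. -185.]
43 13 [-196. -190. -187.]
48 38 [-200. -195. -189.]
53 2 [-198. -197. -197.]
wrist
3 363 [-218. -211. -207.]
8 544 [-218. -175. -168.]
13 123 [-204. -203. -172.]
18 110 [-202. -200. -199.]
23 66 [-199. -199. -198.]
28 38 [-180. -177. -176.]
33 385 [-185. -181. -177.]
38 10 [-185. -185. -184.]
43 276 [-197. -188. -186.]
48 392 [-197. -194. -190.]
top
```

>>> {"method": "carry_out", "body": {
  "targets": [
    {"slide":[0,0,0.02],"spin":0,"gripper":0},
    {"slide":[0,-0.001,0.045],"spin":0,"gripper":0.1},
    {"slide":[0,-0.001,0.062],"spin":0,"gripper":0.2},
    {"slide":[0,-0.001,0.069],"spin":0,"gripper":0.3},
    {"slide":[0,-0.001,0.069],"spin":0,"gripper":0.4}
  ],
  "grip_force": 25
}}

```text
clock: 44.98
eef_pos: [0.6377, -0.1036, 0.0291]
ee_rot: [0.051, -3.137, -0.037]
contact_force: [-0.2, -0.5, 0.2]
finger_gap: 0.601
grip_force: 0.0
```

>>> {"method": "carry_out", "body": {
  "targets": [
    {"slide":[0,0,0],"spin":0,"gripper":0.48},
    {"slide":[0,0,0],"spin":0,"gripper":0.55},
    {"slide":[0,0,0],"spin":0,"gripper":0.62},
    {"slide":[0,0,0],"spin":0,"gripper":0.7},
    {"slide":[0,0,0],"spin":0,"gripper":0.78}
  ]
}}

```text
clock: 45.4
eef_pos: [0.639, -0.1038, 0.0309]
ee_rot: [0.052, -3.141, -0.036]
contact_force: [0.4, -0.2, 3.7]
finger_gap: 0.245
grip_force: 22.7
```

>>> {"method": "carry_out", "body": {
  "targets": [
    {"slide":[0,0,0],"spin":0,"gripper":0.78},
    {"slide":[0,0,0],"spin":0,"gripper":0.78}
  ]
}}

```text
clock: 45.57
eef_pos: [0.639, -0.1038, 0.0307]
ee_rot: [0.052, -3.141, -0.036]
contact_force: [1.4, 0.3, 5.8]
finger_gap: 0.243
grip_force: 23.2
```

```bash
python3 -c "
from h import *
st()
p=arm.read_camera('scene'); save(p,'s12',(230,390,180,380),3)
"
```

```text
t 45.57 easel mm [ 107.  -193.8   30.7] ang -178.11 gap 20.6 F [1.4 0.3 5.8] g 23.2 j [-0.17  0.62  0.05  1.    0.02 -0.2 ]
```

View pics/s12.png

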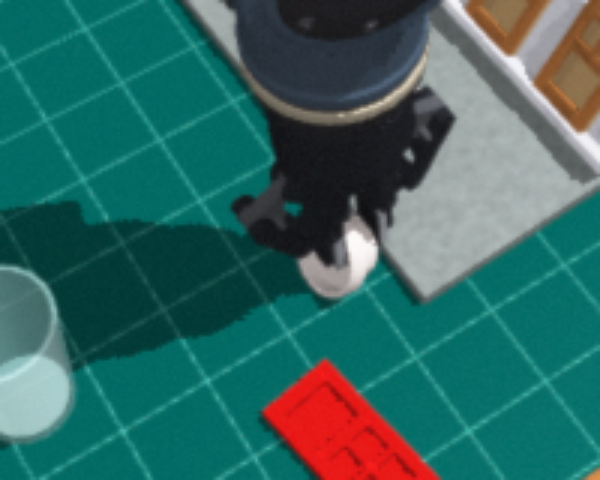

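>>> {"method": "carry_out", "body": {
  "targets": [
    {"slide":[0,0,-0.008],"spin":0,"gripper":0.8},
    {"slide":[0,0,-0.02],"spin":0,"gripper":0.8},
    {"slide":[0,0.001,-0.035],"spin":0,"gripper":0.8},
    {"slide":[0,0.001,-0.05],"spin":0,"gripper":0.8},
    {"slide":[0,0.001,-0.05],"spin":0,"gripper":0.8}
  ]
}}

```text
clock: 46.03
eef_pos: [0.6399, -0.1041, 0.0834]
ee_rot: [-0.052, 3.139, 0.035]
contact_force: [1.5, 0.1, -0.7]
finger_gap: 0.242
grip_force: 23.0
```

```bash
cat > prof.py <<'E'
from h import *
import sys
yc,z0,z1=map(float,sys.argv[1:4])
st()
for n in ('scene','wrist'):
    p=arm.read_camera(n); col=p['color'].reshape(-1,3).min(1)
    W=easel(cloud(p).reshape(-1,3)); m=(abs(W[:,0]-106)<40)&(abs(W[:,1]-yc)<45)&(W[:,2]>z0)&(W[:,2]<z1)&(col>140)
    E=W[m]
    print(n,len(E), np.percentile(E,[1,50,99],axis=0).round(0).tolist() if len(E) else '')
    for z in np.arange(z0,z1,6):
        q=E[(E[:,2]>=z)&(E[:,2]<z+6)]
        if len(q)>3: print(int(z),len(q),np.percentile(q[:,0],[3,97]).round(0),np.percentile(q[:,1],[3,50,97]).round(0))
E
python3 prof.py -194 18 130
```

```text
t 46.03 easel mm [ 107.9 -194.2   83.4] ang -178.11 gap 20.6 F [ 1.5  0.1 -0.7] g 23.0 j [-0.17  0.59  0.12  1.11  0.02 -0.2 ]
scene 335 [[92.0, -225.0, 57.0], [118.0, -208.0, 82.0], [132.0, -187.0, 104.0]]
54 36 [ 97. 113.] [-225. -217. -214.]
60 71 [ 92. 121.] [-225. -219. -212.]
66 21 [103. 127.] [-222. -211. -192.]
72 21 [118. 132.] [-219. -207. -187.]
78 34 [119. 132.] [-217. -203. -186.]
84 53 [106. 131.] [-213. -194. -188.]
90 36 [113. 129.] [-210. -203. -191.]
96 54 [106. 124.] [-208. -201. -195.]
102 7 [109. 119.] [-207. -202. -198.]
wrist 5985 [[82.0, -222.0, 55.0], [99.0, -198.0, 92.0], [120.0, -184.0, 101.0]]
48 6 [103. 107.] [-215. -214. -214.]
54 691 [ 96. 111.] [-223. -219. -214.]
60 16 [ 94. 106.] [-222. -221. -220.]
72 33 [88. 90.] [-196. -189. -186.]
78 670 [ 89. 118.] [-195. -189. -184.]
84 1373 [ 82. 112.] [-207. -190. -184.]
90 1172 [ 84. 121.] [-206. -199. -193.]
96 2009 [ 91. 117.] [-204. -199. -193.]
102 5 [102. 106.] [-202. -201. -201.]
108 10 [114. 118.] [-207. -207. -207.]
```

>>> {"method": "carry_out", "body": {
  "targets": [
    {"slide":[0,0.012,0],"spin":0,"gripper":0.8},
    {"slide":[0,0.03,0],"spin":0,"gripper":0.8},
    {"slide":[0,0.043,0.001],"spin":0,"gripper":0.8},
    {"slide":[0,0.043,0.015],"spin":0,"gripper":0.8},
    {"slide":[0,0.043,0.027],"spin":0,"gripper":0.8}
  ]
}}

```text
clock: 46.55
eef_pos: [0.637, -0.0585, 0.0534]
ee_rot: [0.054, -3.139, -0.037]
contact_force: [-0.4, 0.1, -0.4]
finger_gap: 0.246
grip_force: 23.0
```

>>> {"method": "carry_out", "body": {
  "targets": [
    {"slide":[0,0,0.007],"spin":0,"gripper":0.8},
    {"slide":[0,0,0.01],"spin":0,"gripper":0.8},
    {"slide":[0,0,0.01],"spin":0,"gripper":0.8}
  ]
}}

```text
clock: 46.8
eef_pos: [0.6367, -0.0594, 0.0435]
ee_rot: [0.052, -3.138, -0.037]
contact_force: [0.2, -0.5, -0.9]
finger_gap: 0.248
grip_force: 23.0
```

```bash
python3 prof.py -151 16 100
```

```text
t 46.8 easel mm [ 106.3 -149.4   43.5] ang -178.09 gap 21.1 F [ 0.2 -0.5 -0.9] g 23.0 j [-0.1   0.6   0.04  1.01  0.02 -0.14]
scene 306 [[91.0, -180.0, 16.0], [117.0, -164.0, 39.0], [134.0, -128.0, 68.0]]
16 61 [ 94. 137.] [-180. -172. -124.]
22 53 [ 91. 121.] [-180. -172. -165.]
28 20 [110. 126.] [-176. -165. -148.]
34 29 [119. 130.] [-174. -163. -145.]
40 35 [114. 130.] [-169. -151. -134.]
46 38 [104. 129.] [-167. -157. -143.]
52 32 [114. 127.] [-165. -158. -151.]
58 32 [108. 123.] [-163. -157. -151.]
64 4 [112. 117.] [-162. -162. -158.]
wrist 3096 [[86.0, -178.0, 17.0], [99.0, -154.0, 58.0], [121.0, -140.0, 63.0]]
16 334 [101. 110.] [-178. -175. -170.]
40 198 [ 91. 119.] [-149. -143. -140.]
46 626 [ 92. 113.] [-149. -145. -140.]
52 483 [ 86. 121.] [-161. -154. -149.]
58 1436 [ 89. 117.] [-160. -155. -149.]
64 8 [100. 106.] [-158. -158. -156.]
70 9 [115. 117.] [-163. -162. -162.]
```

>>> {"method": "carry_out", "body": {
  "targets": [
    {"slide":[0,0,0.001],"spin":0,"gripper":0.7},
    {"slide":[0,0.002,0.001],"spin":0,"gripper":0.5},
    {"slide":[0,0.01,0.001],"spin":0,"gripper":0.3},
    {"slide":[0,0.018,0.001],"spin":0,"gripper":0.1},
    {"slide":[0,0.025,0.001],"spin":0,"gripper":0}
  ]
}}

```text
clock: 47.32
eef_pos: [0.6362, -0.0339, 0.0438]
ee_rot: [0.052, -3.139, -0.037]
contact_force: [-0.2, 0.1, 0.1]
finger_gap: 0.854
grip_force: 0.0
```

>>> {"method": "carry_out", "body": {
  "targets": [
    {"slide":[0,0.003,0],"spin":0,"gripper":0},
    {"slide":[0,0.006,0],"spin":0,"gripper":0}
  ]
}}

```text
clock: 47.48
eef_pos: [0.636, -0.0282, 0.0439]
ee_rot: [0.053, -3.139, -0.036]
contact_force: [-0.1, 0.3, -0.5]
finger_gap: 1.0
grip_force: 0.0
```

```bash
python3 prof.py -145 16 100
```

```text
t 47.48 easel mm [ 106.8 -118.2   43.9] ang -178.07 gap 85.0 F [-0.1  0.3 -0.5] g 0.0 j [-0.06  0.59  0.02  1.01  0.02 -0.09]
scene 397 [[86.0, -181.0, 16.0], [113.0, -165.0, 35.0], [131.0, -133.0, 62.0]]
16 65 [ 93. 142.] [-181. -172. -126.]
22 87 [ 87. 120.] [-180. -169. -165.]
28 42 [ 84. 129.] [-176. -166. -152.]
34 36 [111. 130.] [-173. -162. -142.]
40 41 [106. 131.] [-170. -149. -139.]
46 43 [100. 130.] [-168. -155. -141.]
52 42 [106. 127.] [-163. -156. -148.]
58 40 [105. 123.] [-162. -155. -150.]
wrist 2188 [[101.0, -158.0, 41.0], [110.0, -148.0, 54.0], [122.0, -138.0, 63.0]]
16 4 [109. 109.] [-178. -178. -177.]
34 9 [117. 120.] [-144. -141. -140.]
40 340 [101. 119.] [-148. -140. -137.]
46 698 [101. 114.] [-148. -144. -139.]
52 372 [105. 123.] [-159. -150. -147.]
58 764 [105. 118.] [-158. -153. -147.]
```

>>> {"method": "carry_out", "body": {
  "targets": [
    {"slide":[0,0.004,0],"spin":0,"gripper":0},
    {"slide":[0,0.008,0],"spin":0,"gripper":0},
    {"slide":[0,0.012,0],"spin":0,"gripper":0},
    {"slide":[0,0.016,0],"spin":0,"gripper":0},
    {"slide":[0,0.02,0],"spin":0,"gripper":0}
  ]
}}

```text
clock: 48.0
eef_pos: [0.6353, -0.0086, 0.0443]
ee_rot: [0.052, -3.139, -0.036]
contact_force: [0.1, 0.2, -0.0]
finger_gap: 0.999
grip_force: 0.0
```

>>> {"method": "carry_out", "body": {
  "targets": [
    {"slide":[0,0.002,0],"spin":0,"gripper":0},
    {"slide":[0,0.002,0],"spin":0,"gripper":0}
  ]
}}

```text
clock: 48.17
eef_pos: [0.6353, -0.0065, 0.0444]
ee_rot: [0.053, -3.139, -0.036]
contact_force: [-0.5, 0.4, 1.1]
finger_gap: 0.997
grip_force: 0.0
```

```bash
python3 prof.py -130 16 100
```

```text
t 48.17 easel mm [106.8 -96.5  44.4] ang -178.08 gap 84.8 F [-0.5  0.4  1.1] g 0.0 j [-0.02  0.59  0.02  1.    0.02 -0.05]
scene 445 [[89.0, -160.0, 16.0], [111.0, -137.0, 31.0], [134.0, -110.0, 60.0]]
16 12 [106. 144.] [-164. -122.  -89.]
22 53 [ 91. 116.] [-152. -135. -116.]
28 217 [ 90. 129.] [-156. -135. -115.]
34 129 [ 91. 129.] [-160. -142. -112.]
40 22 [ 92. 128.] [-160. -134. -113.]
52 5 [117. 118.] [-147. -144. -141.]
wrist 5142 [[80.0, -150.0, 27.0], [107.0, -132.0, 28.0], [128.0, -109.0, 39.0]]
22 2362 [ 95. 120.] [-149. -134. -119.]
28 1634 [ 95. 120.] [-149. -134. -119.]
34 1143 [ 79. 128.] [-142. -120. -109.]
```

>>> {"method": "carry_out", "body": {
  "targets": [
    {"slide":[0,0,-0.015],"spin":0,"gripper":0},
    {"slide":[0,0,-0.04],"spin":0,"gripper":0},
    {"slide":[0,0,-0.07],"spin":0,"gripper":0},
    {"slide":[0.02,-0.02,-0.1],"spin":0,"gripper":0},
    {"slide":[0.05,-0.045,-0.12],"spin":0,"gripper":0}
  ]
}}

```text
clock: 48.68
eef_pos: [0.5899, -0.0548, 0.1648]
ee_rot: [-0.055, 3.139, 0.036]
contact_force: [1.4, -0.6, -0.0]
finger_gap: 1.001
grip_force: 0.0
```

>>> {"method": "carry_out", "body": {
  "targets": [
    {"slide":[0.03,-0.025,-0.01],"spin":0,"gripper":0},
    {"slide":[0.06,-0.05,-0.02],"spin":0,"gripper":0},
    {"slide":[0.09,-0.075,-0.03],"spin":0,"gripper":0},
    {"slide":[0.12,-0.1,-0.03],"spin":0,"gripper":0},
    {"slide":[0.12,-0.1,-0.03],"spin":0,"gripper":0}
  ]
}}

```text
clock: 49.1
eef_pos: [0.4681, -0.1631, 0.1911]
ee_rot: [0.046, -3.14, -0.034]
contact_force: [0.0, 0.6, 0.3]
finger_gap: 1.002
grip_force: 0.0
```

>>> {"method": "carry_out", "body": {
  "targets": [
    {"slide":[0.01,-0.03,0],"spin":0,"gripper":0},
    {"slide":[0.02,-0.06,0],"spin":0,"gripper":0},
    {"slide":[0.02,-0.06,0],"spin":0,"gripper":0},
    {"slide":[0.02,-0.06,0],"spin":0,"gripper":0},
    {"slide":[0.02,-0.06,0],"spin":0,"gripper":0}
  ]
}}

```text
clock: 49.52
eef_pos: [0.4539, -0.2202, 0.1888]
ee_rot: [0.051, -3.139, -0.037]
contact_force: [0.6, -0.1, 0.4]
finger_gap: 0.998
grip_force: 0.0
```

```bash
python3 -c "
from h import *
p=arm.read_camera('scene'); dishes(p);panels(p);save(p,'s14')
st()
W=cloud(p)
for o in ('water_glass','paint_pot'):
    r=arm.trace(p,o)[0]; print(o,r['pixel'],np.nanmedian(W[r['region']],0).round(3))
p=arm.read_camera('top');dishes(p)"
```

```text
dish 0.8 top z 28.1 easel [ -90.7 -398.5   28.1] rad 26.3
dish 0.59 top z 39.6 easel [ -35.7 -125.7   39.6] rad 26.5
dish 0.58 top z 39.8 easel [-107.4 -126.1   39.8] rad 26.5
0.92 [[-58.0, -40.0, 30.0], [-33.0, -11.0, 67.0], [-11.0, 17.0, 106.0]]
0.73 [[157.0, -287.0, 3.0], [204.0, -263.0, 9.0], [248.0, -238.0, 12.0]]
0.7 [[10.0, -40.0, 30.0], [34.0, -11.0, 69.0], [55.0, 17.0, 106.0]]
0.59 [[81.0, -40.0, 31.0], [105.0, -11.0, 69.0], [127.0, 18.0, 106.0]]
0.58 [[-129.0, -40.0, 31.0], [-106.0, -11.0, 68.0], [-84.0, 15.0, 106.0]]
t 49.67 easel mm [ -82.  -302.7  188.8] ang -178.05 gap 85.0 F [-0.2  0.8  0.3] g 0.0 j [-0.46  0.25 -0.12  1.22  0.02 -0.5 ]
water_glass [348.1, 179.9] [ 0.595 -0.305  0.062]
paint_pot [143.1, 411.0] [0.431 0.326 0.04 ]
dish 0.78 top z 39.9 easel [ -37.1 -125.7   39.9] rad 25.6
dish 0.72 top z 39.8 easel [-109.4 -126.9   39.8] rad 25.4
dish 0.67 top z 38.8 easel [ 102.4 -136.1   38.8] rad 25.8
dish 0.56 top z 40.4 easel [  31.3 -125.6   40.4] rad 25.7
```

View pics/s14.png

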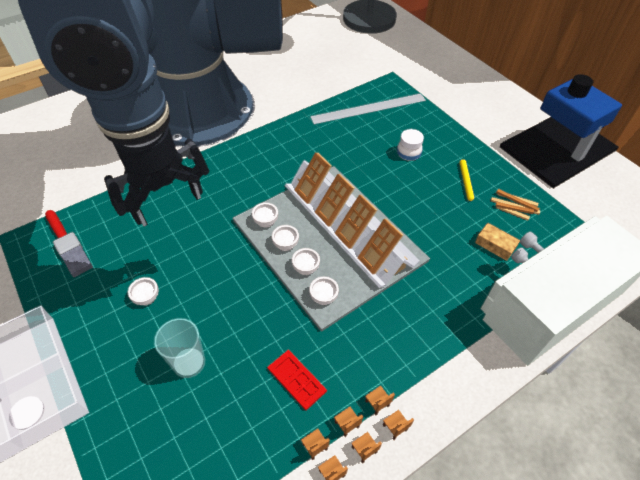

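```bash
python3 -c "
from h import *
print(arm.close_job())"
```

```text
the job is handed in; nothing more can be done
None
```

The job is handed in: all four panels lean on the dish-board slope, framed face out, each with an upright dish in front. One dish was knocked off the board during the run, so I righted it and put it back. The bottom dish, water glass and paint pot stand where they were.

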